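Gauge the tee blocks and rack them

ROBOT

A 7-joint arm with a two-finger parallel gripper is mounted at the origin on the work surface; the furniture and walls round the work are solid. World frame = base frame: x ahead of the robot, y to its left, z up, the work surface at z = 0. Lengths are in m, angles in rad, forces in N, time in s.
With the tool pointing down it reaches from about 0.4 to 0.925 m from the base axis. Payload 4.1 kg.
Tool frame: the origin (TCP) lies at the very end of the fingers, on their centre line; the grasp point (between the pads) lies tcp_to_grasp behind it (tcp_to_grasp is the distance from the TCP to the grasp point, in m); z points along the fingers, y is the direction in which the jaws open and shut (so a half turn about z gives the same grasp; the last joint's range is limited). The gripper opens to 85 mm and grips with 20 to 120 N. Pads are 22 mm wide; open, the fingers measure 114 mm over their backs; the gripper's body (76 mm by 85 mm) begins 54 mm behind the grasp point. The pads swing forward as they close: fully open they stand 13 mm farther back than shut.
Start: joints at [1.245, 0.398, 0.045, 1.537, -0.019, 1.207, -0.051], TCP at [0.146, -0.633, 0.231] pointing down, gripper open.
Joint ranges: [-2.82, 2.82], [-0.49, 2.23], [-1.37, 1.46], [0, 2.46], [-1.36, 4.5], [0.23, 2], [-2.94, 2.94]. Speed limits (rad/s): [2.57, 2.57, 3.14, 3.14, 3.14, 3.14, 3.14].

INTERFACE

Orientations are given as [roll, pitch, yaw] about the fixed x, y, z axes, in that order (R = Rz(yaw) Ry(pitch) Rx(roll)).
In Python, from rig import * gives the robot as it stands.
- The arm moves only by the shell command python3 -m inch 'ROWS'. ROWS is JSON, a list of rows, each an object with "fingers": the closure in counts, from 0 (fully open) to 255 (shut); "translation": the shift along the tool's x, y, z in m, a list of three; "turn": the turn about the tool's z in rad. A call has 1 to 20 rows; each row shifts and turns the commanded pose from where the row before left it, along the tool's axes as they then stand; what a row does not reach is not made up. A row lasts 1/12 s, in which the tool goes at most 41.7 mm and 7.16 degrees, less where a joint would pass 70% of its speed; a pose out of reach is approached as far as the arm can. A call with a gripper value outside its range is refused whole. The fingers move at their own pace and stop on an object; the grip force is fixed at half the most. Time passes only in rows, so rows that do not move let the fingers close. It gives the time, the measured TCP pose, the force and the opening at its end, in the units of the state.
- read_state(): the state, without advancing time (a new reading comes with each control period).
- get_image(name): name is "scene" or "top" or "wrist"; returns (picture, depth): 420x560x3 uint8, blue, green, red; 420x560 float32, m along the optical axis (not along the pixel's ray), 0 where there is no reading.
- get_calibration(name): a dict with "mtx" (3x3 intrinsics, pixels), "R" (3x3) and "t" (3): a world point X has camera coordinates R X + t. Camera axes: x right, y down, z forward; pixel columns grow to the right and rows downward; lengths in m; the calibration is good to about 2 mm. A picture is of the moment at which its call begins: read the wrist's pose just before it. get_calibration takes no time and is no camera call; for the wrist camera it gives the pose at the moment of the call.
- close_job(): hands the job in, once; it reports no verdict.
The state is a dict: "time_s": time; "qpos": joint angles; "qd": joint speeds; "tau": joint torques, N m; "ee_pos": TCP position; "tool_rot": TCP orientation; "force": force on the tool from outside, world axes, zero at the start; "ft_torque": the same for the moment, N m; "width": finger opening in m.
Only numpy, scipy, OpenCV 4.12 (cv2) and the standard library are available. Lean on these libraries where they do the work, as an engineer would, in place of code of your own. Each camera call takes 0.05 s, during which the arm holds its last target.

TASK

Check the length of every tee block on the bench, one after another from the longest to the shortest: stand it upright in the groove of the length gauge, then slide the jaw shut until it presses the block against the sprung stop and the stop gives two or three millimetres. Finish with every tee block standing upright, fully down in a slot of its own in the grey rack, and the empty gauge's jaw slid fully shut to the end of its travel.

Things in the scene. Friction and masses are not known exactly. Their poses are not given: they have to be found in the camera images.
- tee_64_center (a point): Centre (half-way up) of the bare aluminium tee block that is 64 mm long (its x) and 52 mm high (its z), 192 g. In section it is an upside-down T: a foot 32 mm wide (its y) and 20 mm high, and above it a web 14 mm thick (y) and 32 mm high with a dark dimple on each side. It starts standing on its foot on the bench, with its centre 26 mm up. Take it by the web, across its 14 mm. May be absent.
- tee_54_center (a point): Centre (half-way up) of the bare aluminium tee block that is 54 mm long (its x) and 52 mm high (its z), 162 g. In section it is an upside-down T: a foot 32 mm wide (its y) and 20 mm high, and above it a web 14 mm thick (y) and 32 mm high with a dark dimple on each side. It starts standing on its foot on the bench, with its centre 26 mm up. Take it by the web, across its 14 mm. May be absent.
- tee_44_center (a point): Centre (half-way up) of the bare aluminium tee block that is 44 mm long (its x) and 52 mm high (its z), 132 g. In section it is an upside-down T: a foot 32 mm wide (its y) and 20 mm high, and above it a web 14 mm thick (y) and 32 mm high with a dark dimple on each side. It starts standing on its foot on the bench, with its centre 26 mm up. Take it by the web, across its 14 mm. May be absent.
- tee_34_center (a point): Centre (half-way up) of the bare aluminium tee block that is 34 mm long (its x) and 52 mm high (its z), 102 g. In section it is an upside-down T: a foot 32 mm wide (its y) and 20 mm high, and above it a web 14 mm thick (y) and 32 mm high with a dark dimple on each side. It starts standing on its foot on the bench, with its centre 26 mm up. Take it by the web, across its 14 mm. May be absent.
- gauge_bed (a point): Length gauge, a fixed steel bed 235 x 86 x 12 mm with a groove along its x: this point lies on the groove's floor, 12 mm above the bench, half-way between the sprung stop's face at rest (42 mm towards its +x) and the sliding jaw's face when fully open (42 mm towards its -x). The groove is 35 mm wide (y) between two rails; their lips flare outwards and end 14 mm above the groove's floor. z is up.
- gauge_stop_face (a point): Centre of the face of the gauge's sprung stop at the +x end, a steel block 44 mm wide and 54 mm high above the bench; the face looks along the gauge's -x, towards the jaw, and this point is 34 mm above the bench.
- jaw_face (a point): Centre of the sliding jaw's face, which looks along the gauge's +x to the sprung stop; 34 mm above the bench. The jaw is a steel block 44 mm long and 31 mm wide that stands in the groove, top 53 mm above the bench.
- jaw_tab (a point): Middle of the jaw's black finger tab, 26 mm behind the jaw's face: a fin 26 mm long (gauge's x), 12 mm thick (y), which stands from 53 to 91 mm above the bench; this point is 72 mm above the bench. Pinch it from above across its 12 mm, or push it either way along the gauge's x.
- jaw (a joint): How far the jaw has been slid from fully open towards the sprung stop, m: 0 = open, gap 84 mm; 0.058 = the end of its travel, gap 26 mm (gap = 0.084 - value). It stays where it is left; about 6 N of friction, so that it holds against the stop's spring. Starts anywhere between.
- stop (a joint): How far the sprung stop has been pressed back along the gauge's +x, m: 0 = at rest, 0.005 = end of its travel; spring 1 N per mm, returns by itself. Any reading from 2 mm on is a good press.
- rack_slot0 (a point): Floor centre of one of the three like slots in the fixed grey plastic rack (98 x 184 mm), the one at the -y end of the rack's own y; slots lie 60 mm apart. Floor 8 mm above the bench; slot 72 mm long (its x) and 35 mm wide (its y); side lips flare outwards and end 14 mm above the slot's floor. z is up.
- rack_slot1 (a point): Floor centre of one of the three like slots in the fixed grey plastic rack (98 x 184 mm), the middle one of the rack's own y; slots lie 60 mm apart. Floor 8 mm above the bench; slot 72 mm long (its x) and 35 mm wide (its y); side lips flare outwards and end 14 mm above the slot's floor. z is up.
- rack_slot2 (a point): Floor centre of one of the three like slots in the fixed grey plastic rack (98 x 184 mm), the one at the +y end of the rack's own y; slots lie 60 mm apart. Floor 8 mm above the bench; slot 72 mm long (its x) and 35 mm wide (its y); side lips flare outwards and end 14 mm above the slot's floor. z is up.
There are look-alikes about, which are no part of the job. What is shaped like the part that bears tee_64_center but orange is not meant.

How it is judged:
By the outcome, as a careful person would: the job done as asked, in the order asked, and still so for the second after the job is handed in, with the robot touching nothing.
Of tee_64, tee_54, tee_44, tee_34 only 2 to 3 are there at a start; the rules pass over those that are not, and their reading is None.
At some moment in a run one of tee_64, tee_54, tee_44, tee_34 may be knocked a few centimetres aside while the robot is not near it.
Once in a run the grip may slacken for a moment while it holds something.
It also fails if it takes over 210 s, if anything falls off the work surface, if the arm or the gripper's body presses on something with over 40 N, if the wrist force passes 120 N, or if a joint passes its speed limit or range.

## Working session

There is one attempt and no reset: what is moved stays moved. The work goes in short steps, Python scripts to look and compute and a shell command to move; the robot and the scene stay as the last step left them, time stands still between calls to the robot, and variables do not carry over. Pictures are saved under pics/ and viewed, and the job is handed in when it is done.

```bash
ls; mkdir -p pics; python3 - <<'E'
from rig import *
import cv2,json
print(read_state())
for n in ["scene","top","wrist"]:
    p,d=get_image(n); cv2.imwrite(f"pics/{n}0.png",p)
    c=get_calibration(n); print(n,c)
E
```

```text
pics
{'time_s': 0.0, 'qpos': array([ 1.24503551,  0.39919683,  0.04501685,  1.5378598 , -0.01869978,
        1.20688934, -0.05070945]), 'qd': array([ 0.00034059,  0.00017903,  0.00201751,  0.00069643, -0.00017628,
        0.00036645,  0.00101105]), 'tau': array([-4.63100798e-05, -4.75117564e+01,  1.36459541e+00, -2.54222882e+01,
        1.15048501e-02,  9.40810482e-03, -3.73919434e-06]), 'ee_pos': array([ 0.14602666, -0.63274677,  0.23026897]), 'tool_rot': array([-3.13966481e+00,  1.27772893e-04,  2.26879694e-01]), 'force': array([ 0.34656646, -0.04886575, -0.25204862]), 'ft_torque': array([ 0.00739125, -0.02350682,  0.01615076]), 'width': 0.08557375571536956}
scene {'mtx': array([[416.52421541,   0.        , 283.34564776],
       [  0.        , 416.52421541, 203.94633919],
       [  0.        ,   0.        ,   1.        ]]), 'R': array([[-0.8292943 , -0.55864565, -0.01363811],
       [-0.32995606,  0.50921598, -0.79487614],
       [ 0.45099884, -0.65468628, -0.60661843]]), 't': array([0.36576087, 0.30966211, 0.7197274 ])}
top {'mtx': array([[521.70574654,   0.        , 281.03794614],
       [  0.        , 521.70574654, 214.23175924],
       [  0.        ,   0.        ,   1.        ]]), 'R': array([[ 0.00403119, -0.99996047,  0.00792512],
       [-0.99462789, -0.0048292 , -0.10340231],
       [ 0.10343649, -0.00746571, -0.99460804]]), 't': array([-0.10975518,  0.53807168,  1.20886867])}
wrist {'mtx': array([[349.99667622,   0.        , 276.35731619],
       [  0.        , 349.99667622, 211.33792838],
       [  0.        ,   0.        ,   1.        ]]), 'R': array([[ 0.22480746, -0.97440075, -0.00218829],
       [-0.92981884, -0.21519228,  0.29854516],
       [-0.29137353, -0.06508047, -0.954393  ]]), 't': array([-0.64771686, -0.03843778,  0.38045213])}
```

View pics/scene0.png

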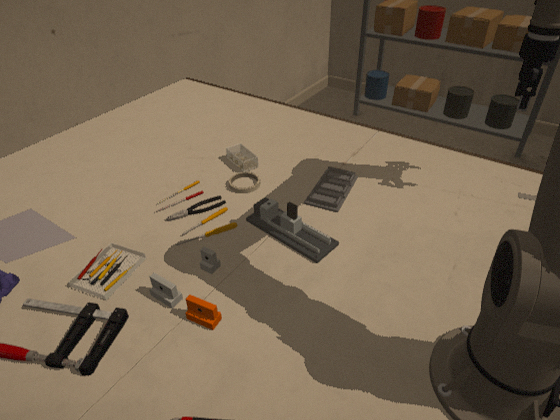

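View pics/top0.png

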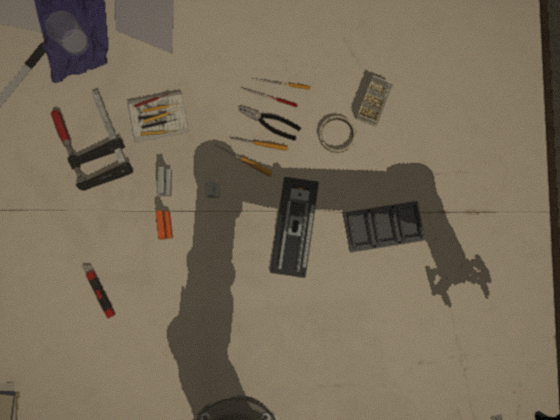

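View pics/wrist0.png

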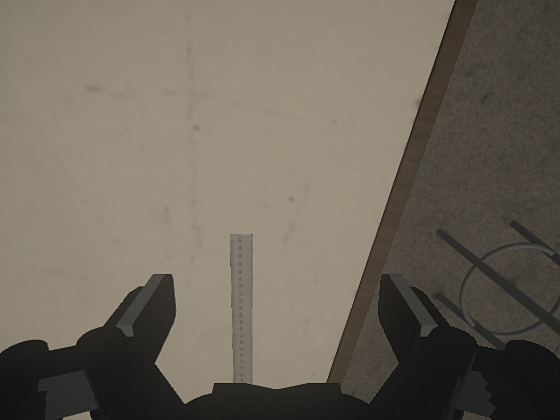

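The top view shows a white-lit tee at (164,175), a shaded one at (212,189), the orange decoy at (164,222), the gauge at (295,227) and the rack at (384,226). I'll zoom in next.

```bash
cat > h.py <<'E'
from rig import *
import cv2, numpy as np
def ray(c,u,v):
    d=np.linalg.inv(c['mtx'])@np.array([u,v,1.]); R=c['R'];o=-R.T@c['t']; return o,R.T@d
def onz(c,u,v,z):
    o,d=ray(c,u,v); return o+d*(z-o[2])/d[2]
def proj(c,X):
    p=c['R']@np.asarray(X,float)+c['t']; p=c['mtx']@p; return p[:2]/p[2]
def cloud(c,d):
    h,w=d.shape; v,u=np.mgrid[:h,:w]; K=c['mtx']
    P=np.stack([(u-K[0,2])/K[0,0]*d,(v-K[1,2])/K[1,1]*d,d],-1)
    X=(P-c['t'])@c['R']; X[d<=0]=np.nan; return X
E
python3 - <<'E'
from h import *
p,d=get_image("top");c=get_calibration("top")
q=p[150:290,130:440]; q=np.clip((q/255.)**0.5*255,0,255).astype('uint8')
cv2.imwrite("pics/topz.png",cv2.resize(q,None,fx=2.55,fy=2.55,interpolation=cv2.INTER_NEAREST))
X=cloud(c,d)
np.save("top.npy",X)
z=X[...,2]
# height-labelled components
m=((z>0.02)).astype('uint8'); n,l,s,ce=cv2.connectedComponentsWithStats(m)
for i in range(1,n):
    if s[i,4]>30: print(s[i],ce[i].round(), np.nanmedian(X[l==i],0).round(3), np.nanmax(z[l==i]).round(3))
print(np.nanmedian(z))
p,d=get_image("scene");q=p[140:340,130:360]; q=np.clip((q/255.)**0.5*255,0,255).astype('uint8')
cv2.imwrite("pics/scz.png",cv2.resize(q,None,fx=3,fy=3,interpolation=cv2.INTER_NEAREST))
E
```

```text
[ 84   0  13  14 104] [89.  5.] [1.058 0.369 0.024] 0.033
[  46   11   42   43 1095] [66. 31.] [0.973 0.408 0.064] 0.102
[42 42 10 10 40] [46. 47.] [0.95  0.472 0.022] 0.032
[94 43  9 17 80] [97. 52.] [0.936 0.346 0.024] 0.032
[66 67  8  9 49] [69. 71.] [0.887 0.412 0.024] 0.03
[358  76  36  49 318] [376.  99.] [ 0.827 -0.337  0.031] 0.046
[ 51 111  18  35 169] [ 59. 126.] [0.749 0.429 0.023] 0.031
[ 87 138  37  17 162] [110. 146.] [0.703 0.301 0.022] 0.03
[ 68 155  15  13  74] [ 74. 161.] [0.665 0.392 0.022] 0.027
[ 99 163  33  20 176] [119. 171.] [0.643 0.277 0.023] 0.03
[157 167  14  29 282] [163. 181.] [0.615 0.171 0.048] 0.058
[ 76 177  13  13  92] [ 82. 184.] [0.609 0.369 0.023] 0.029
[206 181  13  16 130] [212. 189.] [0.597 0.057 0.05 ] 0.056
[ 279  180   32   92 1014] [296. 216.] [ 0.527 -0.146  0.047] 0.094
[156 210  16  29 259] [162. 225.] [0.511 0.169 0.048] 0.056
[535 411  25   9 127] [545. 416.] [ 0.145 -0.587  0.275] 0.313
[222 414  28   6  88] [235. 418.] [ 0.072 -0.005  0.027] 0.039
-0.0004118394395933341
```

View pics/topz.png

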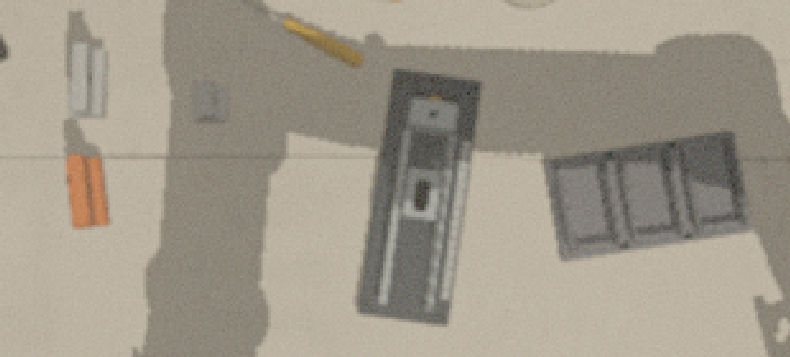

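View pics/scz.png

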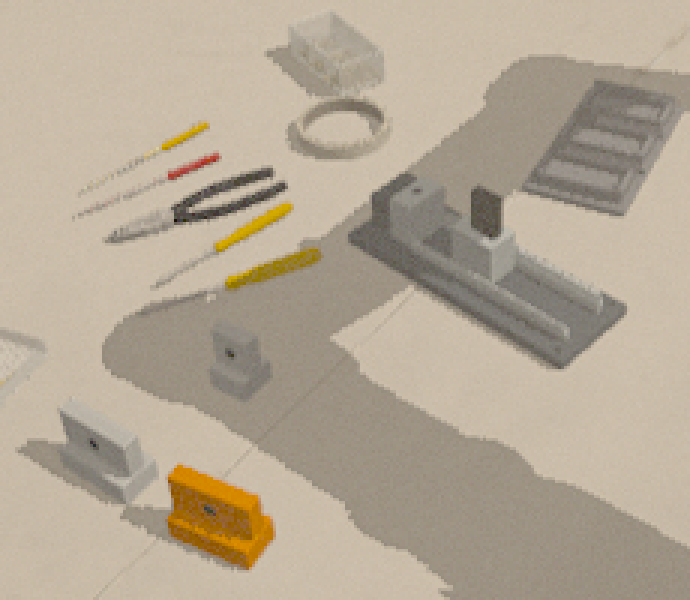

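```bash
python3 - <<'E'
from h import *
X=np.load("top.npy");z=X[...,2]
def box(u0,v0,u1,v1,zl,zh,n):
    S=X[v0:v1,u0:u1].reshape(-1,3); S=S[(S[:,2]>zl)&(S[:,2]<zh)]
    (cx,cy),(w,h),a=cv2.minAreaRect((S[:,:2]*1000).astype(np.float32))
    b=cv2.boxPoints(((cx,cy),(w,h),a)); e=b[1]-b[0]; f=b[2]-b[1]
    L=e if np.hypot(*e)>np.hypot(*f) else f
    print(n,len(S),np.round([cx,cy,w,h],1),"longaxis yaw",np.degrees(np.arctan2(L[1],L[0])).round(1),"zmed",np.median(S[:,2]).round(4), 'std',S[:,2].std().round(4),"mean",S.mean(0).round(4))
box(145,155,185,205,.042,.062,"A web")
box(145,155,185,205,.01,.062,"A all")
box(195,170,230,205,.042,.062,"B web")
box(195,170,230,205,.01,.062,"B all")
box(140,203,185,245,.042,.062,"orange")
box(265,170,330,285,.007,.06,"gauge")
box(265,170,330,205,.048,.062,"stop top")
box(275,195,325,245,.08,.1,"tab")
box(275,200,325,245,.046,.06,"jaw top")
box(335,190,435,260,.012,.04,"rack")
E
```

```text
A web 183 [615.9 174.7  62.5  15.6] longaxis yaw 2.0 zmed 0.0505 std 0.0029 mean [0.6159 0.1743 0.0502]
A all 389 [616.  175.   63.9  34.7] longaxis yaw 1.2 zmed 0.0373 std 0.0152 mean [0.6141 0.1705 0.0352]
B web 90 [597.2  58.   33.8  12.7] longaxis yaw 1.6 zmed 0.0506 std 0.0023 mean [0.5971 0.058  0.0507]
B all 206 [597.4  57.9  34.2  30.8] longaxis yaw 1.0 zmed 0.0321 std 0.0157 mean [0.5963 0.0567 0.0338]
orange 177 [513.  172.6  63.3  15.1] longaxis yaw 6.8 zmed 0.0504 std 0.0025 mean [0.5119 0.1718 0.0501]
gauge 3340 [ 520.9 -144.2  262.7  135.8] longaxis yaw 3.9 zmed 0.0129 std 0.0146 mean [ 0.5102 -0.139   0.0196]
stop top 240 [ 592.5 -151.8   43.5   46. ] longaxis yaw -7.9 zmed 0.0523 std 0.0025 mean [ 0.5867 -0.1506  0.0525]
tab 62 [ 506.4 -139.4   13.2   25.1] longaxis yaw -7.8 zmed 0.0891 std 0.003 mean [ 0.5061 -0.1392  0.0889]
jaw top 192 [ 531.  -144.5   32.5   87.8] longaxis yaw -12.9 zmed 0.0524 std 0.0025 mean [ 0.5152 -0.1412  0.0523]
rack 995 [ 513.2 -354.7   93.5  179.8] longaxis yaw -81.5 zmed 0.0185 std 0.0034 mean [ 0.5132 -0.3578  0.0182]
```

```bash
cat >> h.py <<'E'
def plan(x,y,z,yaw=None):
    s=read_state(); p=s['ee_pos']; Y=s['tool_rot'][2]
    R=cv2.Rodrigues(np.array([0,0,Y]))[0]@np.diag([1.,-1,-1])
    d=R.T@(np.array([x,y,z])-p)
    print("at",p.round(4),"yaw",Y.round(4),"rpy",s['tool_rot'].round(3),"-> tool d mm",(d*1000).round(1),"|d|",(np.linalg.norm(d)*1000).round(1),"turn after",None if yaw is None else round(float(-(yaw-Y)),4), "t",s['time_s'],"F",s['force'].round(1),"w",round(s['width'],4))
E
python3 - <<'E'
from h import *
import rig; print(tcp_to_grasp if 'tcp_to_grasp' in dir() else [k for k in dir(rig) if not k.startswith('_')])
plan(.49,-.139,.24,-.138)
E
```

```text
0.0187
at [ 0.1461 -0.6331  0.2308] yaw 0.2269 rpy [-3.141  0.     0.227] -> tool d mm [ 446.2 -404.    -9.2] |d| 602.0 turn after 0.3649 t 0.25 F [0.7 0.3 0.5] w 0.0855
```

```bash
python3 -m inch '[{"fingers":0,"translation":[0.0223,-0.0202,-0.0005],"turn":0},{"fingers":0,"translation":[0.0223,-0.0202,-0.0005],"turn":0},{"fingers":0,"translation":[0.0223,-0.0202,-0.0005],"turn":0},{"fingers":0,"translation":[0.0223,-0.0202,-0.0005],"turn":0},{"fingers":0,"translation":[0.0223,-0.0202,-0.0005],"turn":0},{"fingers":0,"translation":[0.0223,-0.0202,-0.0005],"turn":0},{"fingers":0,"translation":[0.0223,-0.0202,-0.0005],"turn":0},{"fingers":0,"translation":[0.0223,-0.0202,-0.0005],"turn":0},{"fingers":0,"translation":[0.0223,-0.0202,-0.0005],"turn":0},{"fingers":0,"translation":[0.0223,-0.0202,-0.0005],"turn":0},{"fingers":0,"translation":[0.0223,-0.0202,-0.0005],"turn":0},{"fingers":0,"translation":[0.0223,-0.0202,-0.0005],"turn":0},{"fingers":0,"translation":[0.0223,-0.0202,-0.0005],"turn":0},{"fingers":0,"translation":[0.0223,-0.0202,-0.0005],"turn":0},{"fingers":0,"translation":[0.0223,-0.0202,-0.0005],"turn":0},{"fingers":0,"translation":[0.0223,-0.0202,-0.0005],"turn":0},{"fingers":0,"translation":[0.0223,-0.0202,-0.0005],"turn":0.09},{"fingers":0,"translation":[0.0223,-0.0202,-0.0005],"turn":0.09},{"fingers":0,"translation":[0.0223,-0.0202,-0.0005],"turn":0.09},{"fingers":0,"translation":[0.0223,-0.0202,-0.0005],"turn":0.095}]'; python3 - <<'E'
from h import *
plan(.506,-.139,.24,-.138)
E
```

```text
time_s: 1.92
ee_pos: [0.5026, -0.1485, 0.2415]
tool_rot: [3.141, -0.0, -0.142]
force: [0.4, 0.5, -0.3]
width: 0.0854
at [ 0.5026 -0.1485  0.2415] yaw -0.1422 rpy [ 3.141 -0.    -0.142] -> tool d mm [ 2.  -9.8  1.5] |d| 10.2 turn after -0.0042 t 1.9167 F [ 0.4  0.5 -0.3] w 0.0854
```

```bash
python3 -m inch '[{"fingers":0,"translation":[0.002,-0.0098,0],"turn":0},{"fingers":0,"translation":[0,0,0],"turn":0},{"fingers":0,"translation":[0,0,0],"turn":0}]'; python3 - <<'E'
from h import *
plan(.506,-.139,.24,-.138)
c=get_calibration("wrist");p,d=get_image("wrist")
np.savez("w1.npz",p=p,d=d,**c)
q=np.clip((p/255.)**0.6*255,0,255).astype('uint8');cv2.imwrite("pics/w1.png",q)
X=cloud(c,d)
for v in range(0,420,60): print([tuple(X[v,u].round(3)) for u in range(180,400,50)])
E
```

```text
time_s: 2.17
ee_pos: [0.5048, -0.1409, 0.241]
tool_rot: [3.141, 0.001, -0.136]
force: [-0.0, -0.2, 0.1]
width: 0.0852
at [ 0.5048 -0.1409  0.241 ] yaw -0.1365 rpy [ 3.141e+00  1.000e-03 -1.360e-01] -> tool d mm [ 0.9 -2.   1. ] |d| 2.4 turn after 0.0015 t 2.1667 F [-0.  -0.2  0.1] w 0.0852
[(np.float64(0.686), np.float64(-0.07), np.float64(-0.0)), (np.float64(0.679), np.float64(-0.118), np.float64(0.001)), (np.float64(0.673), np.float64(-0.166), np.float64(0.001)), (np.float64(0.666), np.float64(-0.214), np.float64(0.0)), (np.float64(0.66), np.float64(-0.262), np.float64(-0.001))]
[(np.float64(0.634), np.float64(-0.059), np.float64(0.0)), (np.float64(0.625), np.float64(-0.11), np.float64(0.014)), (np.float64(0.615), np.float64(-0.158), np.float64(0.047)), (np.float64(0.613), np.float64(-0.209), np.float64(0.001)), (np.float64(0.606), np.float64(-0.259), np.float64(-0.001))]
[(np.float64(0.576), np.float64(-0.046), np.float64(0.0)), (np.float64(0.569), np.float64(-0.1), np.float64(0.011)), (np.float64(0.562), np.float64(-0.151), np.float64(0.012)), (np.float64(0.554), np.float64(-0.20
[... 567 characters left out ...]
64(0.418), np.float64(-0.191), np.float64(0.0)), (np.float64(0.41), np.float64(-0.25), np.float64(-0.0))]
[(np.float64(0.363), np.float64(0.001), np.float64(0.0)), (np.float64(0.354), np.float64(-0.06), np.float64(-0.0)), (np.float64(0.346), np.float64(-0.122), np.float64(-0.0)), (np.float64(0.338), np.float64(-0.184), np.float64(0.001)), (np.float64(0.498), np.float64(-0.181), np.float64(0.257))]
[(np.float64(0.275), np.float64(0.021), np.float64(0.001)), (np.float64(0.265), np.float64(-0.044), np.float64(-0.001)), (np.float64(0.256), np.float64(-0.11), np.float64(-0.001)), (np.float64(0.247), np.float64(-0.176), np.float64(-0.0)), (np.float64(0.239), np.float64(-0.241), np.float64(0.001))]
```

View pics/w1.png

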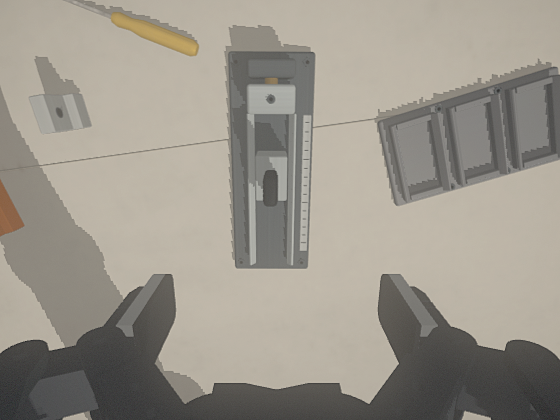

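The wrist view shows the gauge with stop (271,97) and tab (270,187), the 34 tee at (60,111) and the rack at (470,135).

```bash
cat >> h.py <<'E'
def box(X,u0,v0,u1,v1,zl,zh,n):
    S=X[v0:v1,u0:u1].reshape(-1,3); S=S[(S[:,2]>zl)&(S[:,2]<zh)]
    (cx,cy),(w,h),a=cv2.minAreaRect((S[:,:2]*1000).astype(np.float32))
    b=cv2.boxPoints(((cx,cy),(w,h),a)); e=b[1]-b[0]; f=b[2]-b[1]
    L=e if np.hypot(*e)>np.hypot(*f) else f
    print(n,len(S),np.round([cx,cy,w,h],1),"long yaw",np.degrees(np.arctan2(L[1],L[0])).round(1),"zmed",np.median(S[:,2]).round(4),"mean",S.mean(0).round(4))
    return S
E
python3 - <<'E'
from h import *
f=np.load("w1.npz");c={k:f[k] for k in ('mtx','R','t')};X=cloud(c,f['d'])
box(X,220,40,325,275,.007,.016,"bed")
box(X,220,75,325,118,.049,.06,"stop top")
box(X,240,145,300,215,.085,.098,"tab")
box(X,240,145,300,215,.049,.057,"jaw top")
box(X,240,110,262,270,.02,.032,"rail L")
box(X,283,110,300,270,.02,.032,"rail R")
box(X,370,60,560,210,.014,.03,"rack")
box(X,25,85,95,140,.045,.06,"B web")
box(X,25,85,95,140,.012,.06,"B all")
g=f['d'][:,271]
print(X[90:215:3,271].round(4))
E
```

```text
bed 11071 [ 512.2 -134.5   86.2  234.8] long yaw -8.1 zmed 0.0122 mean [ 0.5153 -0.1353  0.0122]
stop top 1443 [ 587.7 -145.    43.7   32.5] long yaw 82.3 zmed 0.0539 mean [ 0.584  -0.1447  0.0538]
tab 425 [ 508.  -133.8   13.2   25.5] long yaw -7.8 zmed 0.0905 mean [ 0.5086 -0.134   0.0903]
jaw top 986 [ 511.6 -134.4   30.6   44.3] long yaw -7.3 zmed 0.053 mean [ 0.5156 -0.1354  0.053 ]
rail L 1033 [ 491.6 -114.2   15.1  164.6] long yaw -8.0 zmed 0.0244 mean [ 0.4978 -0.1112  0.0241]
rail R 1012 [ 486.8 -149.7   12.1  164.5] long yaw -8.1 zmed 0.0243 mean [ 0.4923 -0.153   0.0241]
rack 5198 [ 513.9 -349.2   84.3  168.3] long yaw -80.7 zmed 0.0184 mean [ 0.5167 -0.3512  0.0186]
B web 741 [599.1  64.2  34.1  15.4] long yaw 1.7 zmed 0.0518 mean [0.5993 0.0628 0.0513]
B all 1761 [599.2  62.2  34.1  29. ] long yaw 1.6 zmed 0.0393 mean [0.5992 0.0584 0.037 ]
[[ 0.591  -0.1465  0.0538]
 [ 0.5885 -0.1462  0.0536]
 [ 0.586  -0.1458  0.0555]
 [ 0.5835 -0.1455  0.0562]
 [ 0.5809 -0.1451  0.0571]
 [ 0.5784 -0.1447  0.0538]
 [ 0.5758 -0.1443  0.0537]
 [ 0.5732 -0.144   0.0534]
 [ 0.5693 -0.1428 
[... 200 characters left out ...]
 0.5455 -0.1394  0.0128]
 [ 0.5424 -0.139   0.012 ]
 [ 0.5393 -0.1385  0.0115]
 [ 0.5363 -0.1381  0.0127]
 [ 0.5332 -0.1377  0.0126]
 [ 0.533  -0.138   0.0343]
 [ 0.5326 -0.1382  0.0514]
 [ 0.5301 -0.1378  0.0538]
 [ 0.5273 -0.1375  0.0539]
 [ 0.5245 -0.1371  0.054 ]
 [ 0.5216 -0.1366  0.0533]
 [ 0.5203 -0.1366  0.0621]
 [ 0.5203 -0.1368  0.076 ]
 [ 0.5201 -0.1369  0.0883]
 [ 0.5184 -0.1367  0.0925]
 [ 0.5155 -0.1363  0.0907]
 [ 0.5129 -0.1359  0.0908]
 [ 0.5102 -0.1355  0.0904]
 [ 0.5074 -0.1351  0.0901]
 [ 0.5046 -0.1347  0.0894]
 [ 0.5023 -0.1344  0.0909]
 [ 0.4999 -0.1341  0.0916]
 [ 0.4971 -0.1337  0.0912]
 [ 0.471  -0.1289  0.0122]
 [ 0.4677 -0.1284  0.0125]
 [ 0.4642 -0.1279  0.0126]]
```

```bash
python3 - <<'E'
from h import *
plan(.506,-.139,.24,-.138)
c=get_calibration("wrist");p,d=get_image("wrist");X=cloud(c,d)
box(X,240,145,300,215,.085,.098,"tab wrist")
box(X,25,85,95,140,.045,.06,"B web wrist")
s=read_state();print(s['ee_pos'],s['qd'].round(3))
print("cam in world",(-c['R'].T@c['t']).round(4))
Y=s['tool_rot'][2];print("TCP proj",proj(c,s['ee_pos']), "cam-tcp in tool", (np.array([[np.cos(Y),np.sin(Y),0],[np.sin(Y),-np.cos(Y),0],[0,0,-1]])@(-c['R'].T@c['t']-s['ee_pos'])).round(4))
m=(d>0)&(d<0.2); 
for v in (280,300,320): 
    u=np.where(m[v])[0]; l=u[u<277].max(); r=u[u>277].min(); print(v,l,r,(l+r)/2, d[v,l],d[v,r])
p,d=get_image("scene");c=get_calibration("scene");X=cloud(c,d)
cv2.imwrite("pics/s1.png",p)
box(X,200,190,330,270,.083,.1,"tab scene")
box(X,240,190,280,225,.049,.058,"stop scene")
box(X,195,240,225,275,.045,.06,"B scene")
p,d=get_image("top");c=get_calibration("top");cv2.imwrite("pics/t1.png",p);X=cloud(c,d)
box(X,145,155,185,205,.045,.06,"A top")
box(X,195,170,230,205,.045,.06,"B top")
E
```

```text
at [ 0.5044 -0.1419  0.241 ] yaw -0.1388 rpy [ 3.14e+00  1.00e-03 -1.39e-01] -> tool d mm [ 1.2 -3.1  1. ] |d| 3.5 turn after -0.0008 t 2.2167 F [-0.2 -0.4  0.6] w 0.0854
tab wrist 416 [ 507.9 -133.7   12.3   25.5] long yaw -8.1 zmed 0.0907 mean [ 0.5086 -0.1341  0.0904]
B web wrist 739 [599.1  64.3  34.1  15.9] long yaw 2.1 zmed 0.0518 mean [0.5992 0.0628 0.0513]
[ 0.50423761 -0.14241335  0.24107563] [ 0.009 -0.003  0.004 -0.    -0.004 -0.002 -0.005]
cam in world [ 0.5804 -0.151   0.3836]
TCP proj [280.5863108 278.1692946] cam-tcp in tool [ 0.0766 -0.0021 -0.1425]
280 173 380 276.5 0.14448781 0.14471
300 174 379 276.5 0.1457207 0.14606687
320 174 379 276.5 0.14577852 0.14531359
tab scene 61 [ 505.5 -133.7   14.    26.1] long yaw -8.1 zmed 0.0911 mean [ 0.5043 -0.1324  0.0903]
stop scene 184 [ 593.4 -146.4   44.3   48.7] long yaw -7.2 zmed 0.0545 mean [ 0.5882 -0.1446  0.0539]
B scene 106 [598.7  63.9  37.3  16.7] long yaw 3.4 zmed 0.0533 mean [0.5961 0.065  0.0524]
A top 175 [615.7 174.4  62.   15.1] long yaw 1.5 zmed 0.0499 mean [0.6159 0.1746 0.0501]
B top 89 [597.6  57.9  33.7  12.8] long yaw 1.1 zmed 0.0508 mean [0.5973 0.058  0.0509]
```

View pics/t1.png

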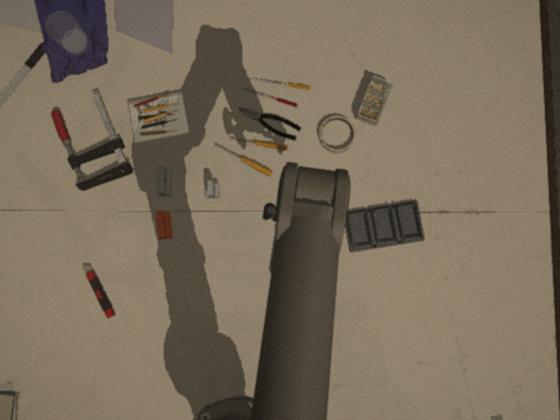

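```bash
python3 - <<'E'
from h import *
s=read_state();c=get_calibration("wrist");Y=s['tool_rot'][2]
T=np.array([[np.cos(Y),np.sin(Y),0],[np.sin(Y),-np.cos(Y),0],[0,0,-1]]).T
for q in [(.011,.0427,-.013),(.011,-.0427,-.013),(-.011,.0427,-.013),(.011,.057,-.013),(.011,-.0427,-.035)]:
    print(q,proj(c,s['ee_pos']+T@np.array(q)).round(1))
p,d=get_image("wrist");cv2.imwrite("pics/f.png",cv2.resize(np.clip((p[260:400,100:460]/255.)**.4*255,0,255).astype('uint8'),None,fx=2.2,fy=2.2))
X=cloud(c,d);
for v in range(268,345,6): print(v,[( (T.T@(X[v,u]-s['ee_pos']))*1000).round(1) for u in (155,165,172,383,390,400)])
plan(.507,-.136,.15,-.140)
E
```

```text
(0.011, 0.0427, -0.013) [384.2 269.1]
(0.011, -0.0427, -0.013) [175.5 269.1]
(-0.011, 0.0427, -0.013) [379.5 315.6]
(0.011, 0.057, -0.013) [419.1 269.1]
(0.011, -0.0427, -0.035) [158.2 297.9]
268 [array([-115.3, -147.9,  240.3]), array([-115.3, -135.8,  240.4]), array([-116.1, -127.9,  241.9]), array([-115.6,  127.6,  240.7]), array([-115.5,  136. ,  240.5]), array([-116.1,  148.6,  241.8])]
274 [array([ 11.2, -49.6, -17.6]), array([ 11.2, -45.6, -17.6]), array([-123.2, -128. ,  240.1]), array([ 10.8,  41.1, -17. ]), array([ 10.8,  43.9, -16.9]), array([ 10.5,  48.1, -16.4])]
280 [array([ 11.9, -47.4, -23.8]), array([ 11.4, -44. , -22.9]), array([  7.3, -43.8, -15.3]), array([  7.9,  41.5, -16.6]), array([ 10.4,  42.6, -21.1]), array([ 11.4,  45.8, -22.9])]
286 [array([ 10.9, -46.6, -26.6]), array([  8.6, -44.4, -22.5]), array([  4.5, -44.1, -15.3]), array([  5.4,  41.6, -16.9]), array([ 10.1,  41.4, -25.2]), array([ 11.2,  44.3, -27.2])]
292 [array([ 11. , -45.1, -31. ]), array([  6.7, -44.2, -23.7]), array([  2.3, -44. , -16.2]), array([  3.7,  41.2, -18.7]), array([  7.5,  41.7, -
[... 995 characters left out ...]
), array([ -5.8, -43.8, -28.8]), array([-200.5, -135.2,  241. ]), array([-10.3,  41.4, -22.6]), array([ -5.4,  41.6, -29.4]), array([  2.2,  41. , -39.9])]
334 [array([ -1.4, -44.1, -38.2]), array([ -8.1, -43.9, -29.3]), array([-209.4, -135.9,  240.7]), array([-210.7,  136.7,  242.2]), array([ -7. ,  41.3, -30.8]), array([ -0.1,  41.2, -40.1])]
340 [array([ -3.9, -44.3, -38.2]), array([ -9.8, -43.6, -30.6]), array([-218. , -136.5,  240. ]), array([-218.9,  137.1,  240.9]), array([ -8.9,  41.2, -31.9]), array([ -2.3,  41.3, -40.4])]
at [ 0.5046 -0.1422  0.2413] yaw -0.1407 rpy [ 3.141  0.    -0.141] -> tool d mm [ 1.5 -6.4 91.3] |d| 91.5 turn after -0.0007 t 2.4167 F [-1.2 -0.4 -0.1] w 0.0859
```

View pics/f.png

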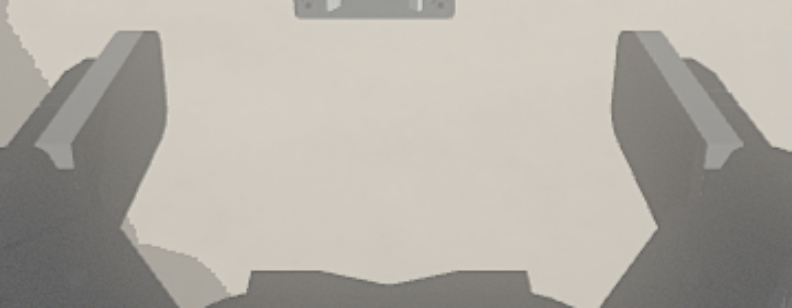

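```bash
python3 -m inch '[{"fingers":0,"translation":[0.0008,-0.0024,0.024],"turn":0},{"fingers":0,"translation":[0.0008,-0.0024,0.024],"turn":0},{"fingers":0,"translation":[0.0008,-0.0024,0.024],"turn":0},{"fingers":0,"translation":[0,0,0.02],"turn":0},{"fingers":0,"translation":[0,0,0],"turn":0},{"fingers":0,"translation":[0,0,0],"turn":0}]'; cat >> h.py <<'E'
def wrist(name=None):
    c=get_calibration("wrist"); s=read_state(); p,d=get_image("wrist"); X=cloud(c,d)
    Y=s['tool_rot'][2]; X=X+0.0013*np.array([np.sin(Y),-np.cos(Y),0])
    if name: cv2.imwrite(f"pics/{name}.png",np.clip((p/255.)**0.6*255,0,255).astype('uint8'))
    return s,c,p,d,X
def sel(X,x0,x1,y0,y1):
    m=(X[...,0]>x0)&(X[...,0]<x1)&(X[...,1]>y0)&(X[...,1]<y1); return X[m][None]
E
python3 - <<'E'
from h import *
s,c,p,d,X=wrist("w2")
plan(.508,-.135,.06,-.141)
S=sel(X,.48,.54,-.17,-.1); box(S,0,0,999999,1,.083,.098,"tab")
E
```

```text
time_s: 2.92
ee_pos: [0.5079, -0.1344, 0.1488]
tool_rot: [3.142, 0.002, -0.139]
force: [0.2, -0.7, 0.1]
width: 0.0856
at [ 0.5091 -0.1345  0.15  ] yaw -0.1391 rpy [ 3.141e+00 -1.000e-03 -1.390e-01] -> tool d mm [-1.   0.6 90. ] |d| 90.1 turn after 0.0019 t 2.9667 F [ 0.9 -0.1 -0.3] w 0.0856
tab 812 [ 508.2 -135.4   12.7   25.4] long yaw -7.9 zmed 0.0906 mean [ 0.5092 -0.1354  0.0901]
```

View pics/w2.png

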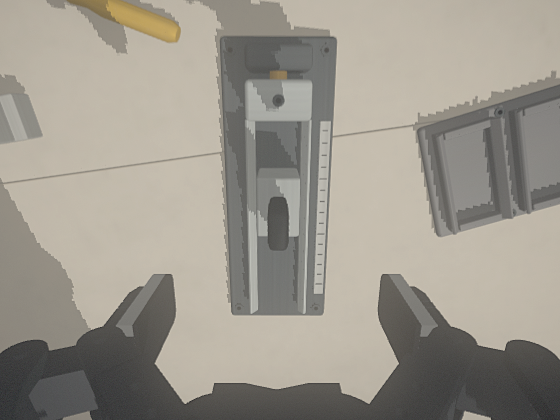

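The tab is at (278,223), centred between the fingers. I'll descend and pinch it.

```bash
python3 -m inch '[{"fingers":0,"translation":[-0.0005,0.0008,0.03],"turn":0},{"fingers":0,"translation":[0,0,0.03],"turn":0},{"fingers":0,"translation":[0,0,0.02],"turn":0},{"fingers":60,"translation":[0,0,0.008],"turn":0},{"fingers":255,"translation":[0,0,0],"turn":0},{"fingers":255,"translation":[0,0,0],"turn":0},{"fingers":255,"translation":[0,0,0],"turn":0},{"fingers":255,"translation":[0,0,0],"turn":0},{"fingers":255,"translation":[0,0,0],"turn":0},{"fingers":255,"translation":[0,0,0],"turn":0},{"fingers":255,"translation":[0,0,0],"turn":0},{"fingers":255,"translation":[0,0,0],"turn":0}]'
```

```text
time_s: 3.97
ee_pos: [0.5093, -0.1355, 0.0629]
tool_rot: [3.14, -0.002, -0.139]
force: [-0.8, -1.8, 6.6]
width: 0.011
```

```bash
python3 -m inch '[{"fingers":255,"translation":[-0.005,0,0],"turn":0},{"fingers":255,"translation":[-0.005,0,0],"turn":0},{"fingers":255,"translation":[-0.005,0,0],"turn":0},{"fingers":255,"translation":[-0.005,0,0],"turn":0},{"fingers":255,"translation":[-0.005,0,0],"turn":0},{"fingers":255,"translation":[-0.005,0,0],"turn":0},{"fingers":255,"translation":[-0.005,0,0],"turn":0},{"fingers":255,"translation":[-0.005,0,0],"turn":0},{"fingers":255,"translation":[0,0,0],"turn":0},{"fingers":255,"translation":[0,0,0],"turn":0}]';python3 - <<'E'
from h import *
plan(.508,-.135,.06,-.139)
E
python3 -m inch '[{"fingers":255,"translation":[-0.002,0,0],"turn":0},{"fingers":255,"translation":[-0.002,0,0],"turn":0},{"fingers":255,"translation":[0,0,0],"turn":0},{"fingers":255,"translation":[0,0,0],"turn":0}]'
```

```text
time_s: 4.8
ee_pos: [0.4711, -0.13, 0.0628]
tool_rot: [3.141, -0.005, -0.139]
force: [3.2, -2.8, 5.9]
width: 0.0111
at [ 0.4711 -0.13    0.0628] yaw -0.1388 rpy [ 3.141 -0.005 -0.139] -> tool d mm [37.3 -0.2  2.8] |d| 37.4 turn after 0.0002 t 4.8 F [ 3.2 -2.8  5.9] w 0.0111
time_s: 5.13
ee_pos: [0.4676, -0.1295, 0.0628]
tool_rot: [3.141, -0.006, -0.139]
force: [3.4, -3.9, 5.8]
width: 0.0111
```

```bash
python3 -m inch '[{"fingers":255,"translation":[-0.001,0,0],"turn":0},{"fingers":255,"translation":[-0.001,0,0],"turn":0},{"fingers":255,"translation":[0,0,0],"turn":0},{"fingers":255,"translation":[0,0,0],"turn":0}]'
python3 -m inch '[{"fingers":255,"translation":[-0.001,0,0],"turn":0},{"fingers":255,"translation":[-0.001,0,0],"turn":0},{"fingers":255,"translation":[0,0,0],"turn":0},{"fingers":255,"translation":[0,0,0],"turn":0}]'
python3 -m inch '[{"fingers":255,"translation":[-0.001,0,0],"turn":0},{"fingers":255,"translation":[0,0,0],"turn":0},{"fingers":255,"translation":[0,0,0],"turn":0}]'
```

```text
time_s: 5.47
ee_pos: [0.4659, -0.1293, 0.0628]
tool_rot: [3.141, -0.007, -0.139]
force: [5.5, -4.0, 4.6]
width: 0.011
time_s: 5.8
ee_pos: [0.464, -0.129, 0.0628]
tool_rot: [3.141, -0.007, -0.138]
force: [4.2, -3.0, 5.7]
width: 0.0108
time_s: 6.05
ee_pos: [0.4637, -0.129, 0.0628]
tool_rot: [3.141, -0.008, -0.139]
force: [6.7, -3.9, 2.0]
width: 0.0109
```

```bash
python3 -m inch '[{"fingers":255,"translation":[-0.0015,0,0],"turn":0},{"fingers":255,"translation":[0,0,0],"turn":0},{"fingers":255,"translation":[0,0,0],"turn":0},{"fingers":255,"translation":[0,0,0],"turn":0}]'; python3 - <<'E'
from h import *
s=read_state();print(s['force'],s['ee_pos'],s['tool_rot'])
E
```

```text
time_s: 6.38
ee_pos: [0.4636, -0.1289, 0.0628]
tool_rot: [3.141, -0.011, -0.138]
force: [10.4, -4.4, -1.5]
width: 0.0111
[10.37089638 -4.360887   -1.53525749] [ 0.46364369 -0.12894765  0.0628344 ] [ 3.14102133 -0.01116161 -0.13834206]
```

```bash
python3 -m inch '[{"fingers":0,"translation":[0.0015,0,0],"turn":0},{"fingers":0,"translation":[0,0,0],"turn":0},{"fingers":0,"translation":[0,0,0],"turn":0},{"fingers":0,"translation":[0,0,-0.03],"turn":0},{"fingers":0,"translation":[0,0,-0.03],"turn":0},{"fingers":0,"translation":[0,0,-0.03],"turn":0},{"fingers":0,"translation":[0.0073,-0.0269,-0.02],"turn":0},{"fingers":0,"translation":[0.0073,-0.0269,0],"turn":0},{"fingers":0,"translation":[0.0073,-0.0269,0],"turn":0},{"fingers":0,"translation":[0.0073,-0.0269,0],"turn":0},{"fingers":0,"translation":[0.0073,-0.0269,0],"turn":0},{"fingers":0,"translation":[0.0073,-0.0269,0],"turn":0},{"fingers":0,"translation":[0.0073,-0.0269,0],"turn":0},{"fingers":0,"translation":[0.0073,-0.0269,0],"turn":0},{"fingers":0,"translation":[0.0073,-0.0269,0],"turn":0},{"fingers":0,"translation":[0.0073,-0.0269,0],"turn":0},{"fingers":0,"translation":[0.0073,-0.0269,0],"turn":-0.085},{"fingers":0,"translation":[0.0073,-0.0269,0],"turn":-0.08},{"fingers":0,"translation":[0,0,0],"turn":0},{"fingers":0,"translation":[0,0,0],"turn":0}]'
python3 - <<'E'
from h import *
s,c,p,d,X=wrist("w3")
plan(.595,.179,.17,.03)
S=sel(X,.54,.70,.12,.23); box(S,0,0,999999,1,.046,.06,"A web");box(S,0,0,999999,1,.014,.025,"A foot")
E
```

```text
time_s: 8.05
ee_pos: [0.5872, 0.1828, 0.1703]
tool_rot: [-3.141, 0.003, 0.031]
force: [0.4, -1.4, -0.2]
width: 0.0854
at [0.5874 0.1807 0.1703] yaw 0.0277 rpy [3.14e+00 3.00e-03 2.80e-02] -> tool d mm [7.5 1.9 0.3] |d| 7.8 turn after -0.0023 t 8.1 F [-0.7 -0.6 -0.1] w 0.0857
A web 1712 [595.  179.9  14.9 110. ] long yaw -0.7 zmed 0.052 mean [0.6128 0.1797 0.0519]
A foot 1708 [594.9 179.8  32.7 110. ] long yaw -0.6 zmed 0.02 mean [0.6093 0.1801 0.0199]
```

View pics/w3.png

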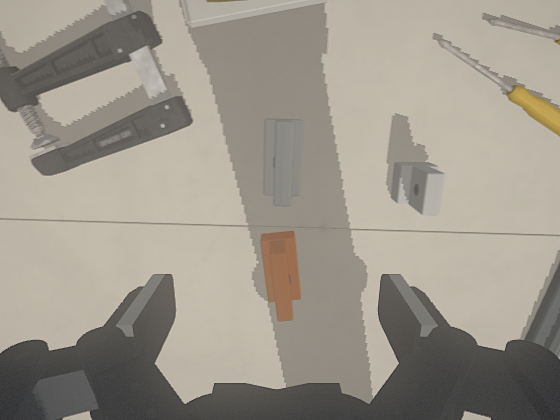

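A, the aluminium tee, is at (283,160); the orange decoy at (280,275) stands behind it.

```bash
python3 - <<'E'
from h import *
s,c,p,d,X=wrist()
S=sel(X,.57,.70,.12,.23); box(S,0,0,999999,1,.046,.06,"A web");box(S,0,0,999999,1,.014,.06,"A all")
S=sel(X,.55,.70,.03,.1); box(S,0,0,999999,1,.046,.06,"B web")
plan(.6165,.1795,.024,.024)
E
```

```text
A web 1561 [617.9 179.6  63.9  14. ] long yaw 0.2 zmed 0.0521 mean [0.6193 0.1796 0.052 ]
A all 3087 [618.  179.5  64.   32. ] long yaw 0.5 zmed 0.0504 mean [0.6198 0.1799 0.0364]
B web 898 [599.7  63.8  33.7  14.7] long yaw 1.1 zmed 0.0519 mean [0.6002 0.0647 0.0515]
at [0.5877 0.1795 0.1704] yaw 0.0259 rpy [3.14e+00 2.00e-03 2.60e-02] -> tool d mm [ 28.8   0.7 146.4] |d| 149.2 turn after 0.0019 t 8.15 F [-0.7 -0.2 -0.6] w 0.0854
```

```bash
python3 -m inch '[{"fingers":0,"translation":[0.015,0,0.01],"turn":0.02},{"fingers":0,"translation":[0.015,0.0005,0.015],"turn":0},{"fingers":0,"translation":[0,0,0.03],"turn":0},{"fingers":0,"translation":[0,0,0.03],"turn":0},{"fingers":0,"translation":[0,0,0.03],"turn":0},{"fingers":0,"translation":[0,0,0.02],"turn":0},{"fingers":0,"translation":[0,0,0.01],"turn":0},{"fingers":0,"translation":[0,0,0],"turn":0}]'
python3 - <<'E'
from h import *
plan(.618,.1795,.025,.006)
E
python3 -m inch '[{"fingers":255,"translation":[0,0,0],"turn":0},{"fingers":255,"translation":[0,0,0],"turn":0},{"fingers":255,"translation":[0,0,0],"turn":0},{"fingers":255,"translation":[0,0,0],"turn":0},{"fingers":255,"translation":[0,0,0],"turn":0},{"fingers":255,"translation":[0,0,0],"turn":0},{"fingers":255,"translation":[0,0,0],"turn":0},{"fingers":255,"translation":[0,0,0],"turn":0}]'
```

```text
time_s: 8.82
ee_pos: [0.6166, 0.1782, 0.0236]
tool_rot: [3.139, 0.005, 0.005]
force: [-0.1, 0.0, -0.4]
width: 0.0857
at [0.6166 0.1782 0.0236] yaw 0.005 rpy [3.139 0.005 0.005] -> tool d mm [ 1.4 -1.3 -1.4] |d| 2.4 turn after -0.001 t 8.8167 F [-0.1  0.  -0.4] w 0.0857
time_s: 9.48
ee_pos: [0.6191, 0.1807, 0.027]
tool_rot: [3.141, -0.001, 0.007]
force: [-0.3, -1.1, 4.3]
width: 0.013
```

```bash
python3 -m inch '[{"fingers":255,"translation":[0,0,-0.02],"turn":0},{"fingers":255,"translation":[0,0,-0.03],"turn":0},{"fingers":255,"translation":[0,0,-0.03],"turn":0},{"fingers":255,"translation":[0,0,-0.03],"turn":0},{"fingers":255,"translation":[0,0,-0.033],"turn":0},{"fingers":255,"translation":[-0.0075,0.0266,0],"turn":0},{"fingers":255,"translation":[-0.0075,0.0266,0],"turn":0},{"fingers":255,"translation":[-0.0075,0.0266,0],"turn":0},{"fingers":255,"translation":[-0.0075,0.0266,0],"turn":0},{"fingers":255,"translation":[-0.0075,0.0266,0],"turn":0},{"fingers":255,"translation":[-0.0075,0.0266,0],"turn":0},{"fingers":255,"translation":[-0.0075,0.0266,0],"turn":0},{"fingers":255,"translation":[-0.0075,0.0266,0],"turn":0},{"fingers":255,"translation":[-0.0075,0.0266,0],"turn":0},{"fingers":255,"translation":[-0.0075,0.0266,0],"turn":0},{"fingers":255,"translation":[-0.0075,0.0266,0],"turn":0.073},{"fingers":255,"translation":[-0.0075,0.0266,0],"turn":0.073},{"fingers":255,"translation":[0,0,0],"turn":0},{"fingers":255,"translation":[0,0,0],"turn":0},{"fingers":255,"translation":[0,0,0],"turn":0}]'
python3 - <<'E'
from h import *
s,c,p,d,X=wrist("w4")
plan(.5311,-.1385,.06,-.139)
E
```

```text
time_s: 11.15
ee_pos: [0.5288, -0.1376, 0.1689]
tool_rot: [-3.141, 0.001, -0.138]
force: [0.9, -0.0, -1.2]
width: 0.0128
at [ 0.5292 -0.1369  0.169 ] yaw -0.1369 rpy [-3.141  0.    -0.137] -> tool d mm [  2.1   1.3 109. ] |d| 109.1 turn after 0.0021 t 11.2 F [-0.5 -0.2 -1.3] w 0.0127
```

View pics/w4.png

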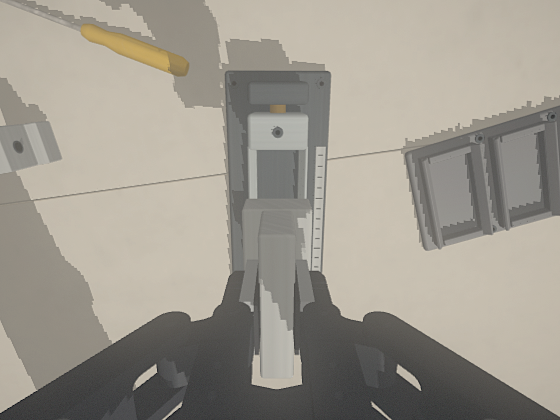

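The tee is held upright with its web at (278,300), in line with the groove.

```bash
python3 - <<'E'
from h import *
s,c,p,d,X=wrist()
S=X[200:385,240:315].reshape(1,-1,3); 
w=box(S,0,0,999999,1,.188,.2,"web top");f=box(X,235,195,320,275,.155,.168,"foot top")
T=X[80:200,220:340].reshape(1,-1,3); box(T,0,0,999999,1,.049,.06,"stop"); box(X,220,60,335,270,.02,.03,"rails"); 
plan(.5311,-.1385,.06,-.139)
E
```

```text
web top 5857 [ 528.3 -138.5   65.1   28.8] long yaw 3.5 zmed 0.1942 mean [ 0.5326 -0.1374  0.1941]
foot top 2153 [ 544.6 -139.    32.1   31.3] long yaw 81.7 zmed 0.1621 mean [ 0.5499 -0.1399  0.1618]
stop 2307 [ 593.6 -147.3   44.    46.2] long yaw -7.8 zmed 0.0539 mean [ 0.5851 -0.1462  0.0537]
rails 841 [ 548.1 -141.    49.4   44.7] long yaw 81.0 zmed 0.0243 mean [ 0.5478 -0.1408  0.024 ]
at [ 0.5293 -0.1367  0.1691] yaw -0.1364 rpy [-3.141  0.    -0.136] -> tool d mm [  2.    1.5 109.1] |d| 109.2 turn after 0.0026 t 11.25 F [ 0.3 -0.8 -2.4] w 0.013
```

```bash
python3 -m inch '[{"fingers":255,"translation":[0.002,0.0015,0.02],"turn":0.002},{"fingers":255,"translation":[0,0,0.03],"turn":0},{"fingers":255,"translation":[0,0,0.03],"turn":0},{"fingers":255,"translation":[0,0,0.029],"turn":0},{"fingers":255,"translation":[0,0,0],"turn":0},{"fingers":255,"translation":[0,0,0],"turn":0},{"fingers":255,"translation":[0,0,0],"turn":0}]'
python3 - <<'E'
from h import *
plan(.5311,-.1385,.04,-.139)
E
```

```text
time_s: 11.83
ee_pos: [0.5323, -0.1395, 0.0617]
tool_rot: [-3.141, -0.003, -0.14]
force: [-0.4, 0.1, -1.4]
width: 0.0127
at [ 0.5323 -0.1395  0.0617] yaw -0.1397 rpy [-3.141e+00 -3.000e-03 -1.400e-01] -> tool d mm [-1.4 -0.8 21.7] |d| 21.8 turn after -0.0007 t 11.8333 F [-0.4  0.1 -1.4] w 0.0127
```

```bash
python3 -m inch '[{"fingers":255,"translation":[-0.001,-0.0007,0.005],"turn":0},{"fingers":255,"translation":[0,0,0.005],"turn":0},{"fingers":255,"translation":[0,0,0.005],"turn":0},{"fingers":255,"translation":[0,0,0.004],"turn":0},{"fingers":255,"translation":[0,0,0.002],"turn":0},{"fingers":255,"translation":[0,0,0],"turn":0},{"fingers":255,"translation":[0,0,0],"turn":0}]'
```

```text
time_s: 12.42
ee_pos: [0.5299, -0.1394, 0.0393]
tool_rot: [3.142, -0.0, -0.141]
force: [0.6, -0.6, -1.7]
width: 0.0131
```

```bash
python3 -m inch '[{"fingers":255,"translation":[0,0,0.001],"turn":0},{"fingers":255,"translation":[0,0,0],"turn":0},{"fingers":255,"translation":[0,0,0],"turn":0}]'; python3 -m inch '[{"fingers":255,"translation":[0,0,0.001],"turn":0},{"fingers":255,"translation":[0,0,0],"turn":0},{"fingers":255,"translation":[0,0,0],"turn":0}]'
```

```text
time_s: 12.67
ee_pos: [0.5301, -0.1395, 0.0389]
tool_rot: [3.141, -0.0, -0.141]
force: [-2.0, 0.2, 3.8]
width: 0.0125
time_s: 12.92
ee_pos: [0.5301, -0.1396, 0.0389]
tool_rot: [3.141, -0.0, -0.141]
force: [-4.5, 0.5, 12.5]
width: 0.0129
```

```bash
python3 -m inch '[{"fingers":0,"translation":[0,0,-0.0015],"turn":0},{"fingers":0,"translation":[0,0,0],"turn":0},{"fingers":0,"translation":[0,0,0],"turn":0},{"fingers":0,"translation":[0,0,0],"turn":0},{"fingers":0,"translation":[0,0,-0.02],"turn":0},{"fingers":0,"translation":[0,0,-0.03],"turn":0},{"fingers":0,"translation":[0,0,-0.03],"turn":0},{"fingers":0,"translation":[-0.015,0,-0.02],"turn":0},{"fingers":0,"translation":[-0.026,0,0],"turn":0},{"fingers":0,"translation":[-0.026,0,0],"turn":0},{"fingers":0,"translation":[0,0,0],"turn":0},{"fingers":0,"translation":[0,0,0],"turn":0},{"fingers":0,"translation":[0,0,0],"turn":0}]'
python3 - <<'E'
from h import *
s,c,p,d,X=wrist("w5")
plan(.4637,-.1290,.063,-.139)
S=sel(X,.43,.50,-.16,-.1); box(S,0,0,999999,1,.083,.098,"tab")
S=sel(X,.48,.568,-.18,-.1); box(S,0,0,999999,1,.061,.07,"web")
S=sel(X,.48,.68,-.18,-.1); box(S,0,0,999999,1,.05,.0575,"stop+jaw")
E
```

```text
time_s: 14.0
ee_pos: [0.4643, -0.1301, 0.1389]
tool_rot: [3.141, -0.001, -0.141]
force: [0.0, 0.4, -0.4]
width: 0.0854
at [ 0.4647 -0.1301  0.1389] yaw -0.141 rpy [-3.141e+00 -1.000e-03 -1.410e-01] -> tool d mm [-1.1 -0.9 75.9] |d| 75.9 turn after -0.002 t 14.05 F [ 0.2 -0.1 -0. ] w 0.0854
tab 907 [ 462.3 -128.8   13.2   26.2] long yaw -8.9 zmed 0.0906 mean [ 0.4637 -0.1288  0.09  ]
web 2494 [ 528.8 -139.4   13.9   63.4] long yaw -7.9 zmed 0.064 mean [ 0.5302 -0.1396  0.064 ]
stop+jaw 4135 [ 536.9 -138.9   43.9  119.4] long yaw -8.7 zmed 0.0538 mean [ 0.5699 -0.1439  0.0537]
```

View pics/w5.png

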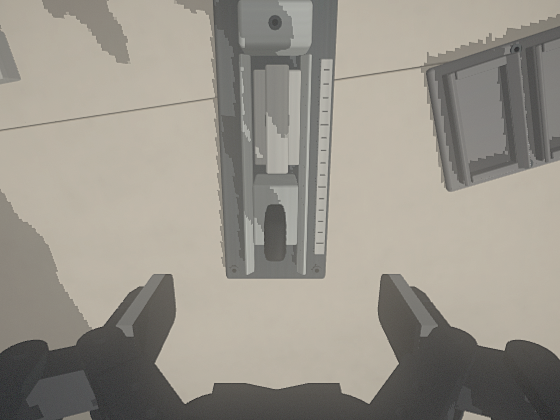

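```bash
python3 -m inch '[{"fingers":0,"translation":[-0.001,-0.001,0.03],"turn":0},{"fingers":0,"translation":[0,0,0.03],"turn":0},{"fingers":0,"translation":[0,0,0.016],"turn":0},{"fingers":60,"translation":[0,0,0],"turn":0},{"fingers":255,"translation":[0,0,0],"turn":0},{"fingers":255,"translation":[0,0,0],"turn":0},{"fingers":255,"translation":[0,0,0],"turn":0},{"fingers":255,"translation":[0,0,0],"turn":0},{"fingers":255,"translation":[0,0,0],"turn":0},{"fingers":255,"translation":[0,0,0],"turn":0},{"fingers":255,"translation":[0,0,0],"turn":0},{"fingers":255,"translation":[0,0,0],"turn":0}]'; python3 -m inch '[{"fingers":255,"translation":[0.004,0,0],"turn":0},{"fingers":255,"translation":[0.004,0,0],"turn":0},{"fingers":255,"translation":[0.004,0,0],"turn":0},{"fingers":255,"translation":[0.004,0,0],"turn":0},{"fingers":255,"translation":[0,0,0],"turn":0},{"fingers":255,"translation":[0,0,0],"turn":0},{"fingers":255,"translation":[0,0,0],"turn":0}]'
```

```text
time_s: 15.05
ee_pos: [0.4636, -0.129, 0.0639]
tool_rot: [3.141, -0.002, -0.141]
force: [-0.2, -0.2, 6.0]
width: 0.0112
time_s: 15.63
ee_pos: [0.478, -0.1311, 0.0639]
tool_rot: [3.141, 0.001, -0.141]
force: [-4.7, 1.4, 9.6]
width: 0.011
```

```bash
python3 -m inch '[{"fingers":255,"translation":[0.003,0,0],"turn":0},{"fingers":255,"translation":[0.003,0,0],"turn":0},{"fingers":255,"translation":[0,0,0],"turn":0},{"fingers":255,"translation":[0,0,0],"turn":0},{"fingers":255,"translation":[0,0,0],"turn":0}]'; python3 -m inch '[{"fingers":255,"translation":[0.0015,0,0],"turn":0},{"fingers":255,"translation":[0,0,0],"turn":0},{"fingers":255,"translation":[0,0,0],"turn":0},{"fingers":255,"translation":[0,0,0],"turn":0}]'
```

```text
time_s: 16.05
ee_pos: [0.4837, -0.1319, 0.0639]
tool_rot: [3.141, 0.002, -0.141]
force: [-6.0, 1.4, 11.9]
width: 0.0108
time_s: 16.38
ee_pos: [0.4844, -0.132, 0.0639]
tool_rot: [3.141, 0.003, -0.141]
force: [-7.9, 1.5, 13.0]
width: 0.0106
```

```bash
python3 -m inch '[{"fingers":255,"translation":[0.0015,0,0],"turn":0},{"fingers":255,"translation":[0,0,0],"turn":0},{"fingers":255,"translation":[0,0,0],"turn":0},{"fingers":255,"translation":[0,0,0],"turn":0}]'; python3 - <<'E'
from h import *
for i in range(3): plan(.486,-.1321,.0639); get_image("top")
E
```

```text
time_s: 16.72
ee_pos: [0.4854, -0.1322, 0.0639]
tool_rot: [3.141, 0.004, -0.142]
force: [-8.8, 1.0, 13.7]
width: 0.0112
at [ 0.4854 -0.1322  0.0639] yaw -0.1415 rpy [ 3.141  0.004 -0.142] -> tool d mm [ 0.6 -0.1 -0. ] |d| 0.6 turn after None t 16.7167 F [-8.8  1.  13.7] w 0.0112
at [ 0.4854 -0.1321  0.0639] yaw -0.1414 rpy [ 3.141  0.004 -0.141] -> tool d mm [ 0.6 -0.1  0. ] |d| 0.6 turn after None t 16.7667 F [-7.4  2.2 14.8] w 0.0107
at [ 0.4854 -0.1321  0.0639] yaw -0.1415 rpy [ 3.141  0.004 -0.142] -> tool d mm [ 0.6 -0.1 -0. ] |d| 0.6 turn after None t 16.8167 F [-8.2  2.6 14.3] w 0.0109
```

```bash
python3 -m inch '[{"fingers":255,"translation":[0.001,0,0],"turn":0},{"fingers":255,"translation":[0,0,0],"turn":0},{"fingers":255,"translation":[0,0,0],"turn":0},{"fingers":255,"translation":[0,0,0],"turn":0}]'; python3 - <<'E'
from h import *
plan(.486,-.1321,.0639)
s,c,p,d,X=wrist("w6")
a=X[:,:,:]
S=sel(X,.49,.575,-.18,-.1); box(S,0,0,999999,1,.061,.07,"web")
S=sel(X,.55,.68,-.18,-.1); box(S,0,0,999999,1,.05,.0575,"stop")
E
```

```text
time_s: 17.2
ee_pos: [0.4859, -0.1322, 0.0639]
tool_rot: [3.14, 0.005, -0.142]
force: [-9.5, 1.7, 15.4]
width: 0.0107
at [ 0.4859 -0.1322  0.0639] yaw -0.1416 rpy [ 3.14   0.005 -0.142] -> tool d mm [ 0.1 -0.1 -0. ] |d| 0.1 turn after None t 17.2 F [-9.5  1.7 15.4] w 0.0107
web 5686 [ 532.7 -140.2   30.2   81.7] long yaw -7.9 zmed 0.064 mean [ 0.5415 -0.1411  0.0641]
stop 7670 [ 586.3 -146.4   44.1   26. ] long yaw 82.0 zmed 0.0539 mean [ 0.5863 -0.1464  0.0539]
```

View pics/w6.png

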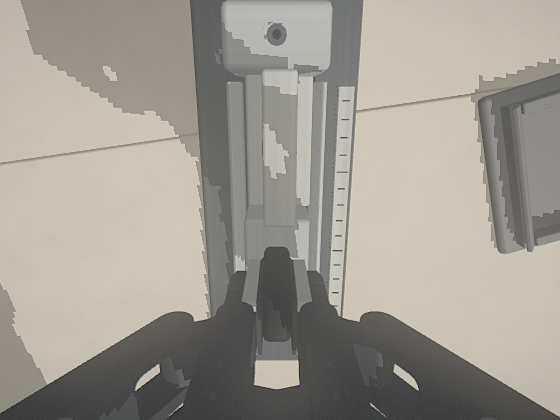

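```bash
python3 - <<'E'
from h import *
def front(X,n):
    e=np.array([np.cos(-.139),np.sin(-.139)]);P=X.reshape(-1,3);P=P[np.isfinite(P[:,0])]
    D=P[:,:2]-np.array([.530,-.1384]);u=D@e;v=D@np.array([-e[1],e[0]])
    m=(P[:,2]>.0515)&(P[:,2]<.0565)&(abs(v)<.02)&(abs(v)>.009)&(u>.03)&(u<.08)
    for a,b in ((-.02,-.013),(.013,.02)):
        q=m&(v>a)&(v<b);print(n,"stop front",np.percentile(u[q],[0.5,1,3])*1000,q.sum())
    m=(P[:,2]>.062)&(P[:,2]<.0665)&(abs(v)<.006)&(u>0)&(u<.06)
    if m.sum()>20: print(n,"web front end",np.percentile(u[m],[97,99,99.5])*1000)
f=np.load("w1.npz");c={k:f[k] for k in ('mtx','R','t')};front(cloud(c,f['d'])+np.array([-.00018,-.0013,0]),"rest")
s,c,p,d,X=wrist();front(X,"now")
E
```

```text
rest stop front [41.85244585 41.85406639 41.89545429] 233
rest stop front [41.77166913 41.77303671 42.6567597 ] 232
now stop front [44.1096428  44.15148047 44.8100686 ] 1245
now stop front [44.25427721 44.50396071 44.92961529] 1237
now web front end [42.57864762 43.34616268 43.67597487]
```

Two checks agree on the press: the jaw is at 22.5 mm, giving about 2.5 mm, and the stop face has moved 2.4 mm. I'll open the jaw again.

```bash
python3 -m inch '[{"fingers":255,"translation":[0,0,0],"turn":0},{"fingers":255,"translation":[-0.004,0,0],"turn":0},{"fingers":255,"translation":[-0.004,0,0],"turn":0},{"fingers":255,"translation":[-0.004,0,0],"turn":0},{"fingers":255,"translation":[-0.004,0,0],"turn":0},{"fingers":255,"translation":[-0.004,0,0],"turn":0},{"fingers":255,"translation":[-0.004,0,0],"turn":0},{"fingers":255,"translation":[0,0,0],"turn":0},{"fingers":255,"translation":[0,0,0],"turn":0},{"fingers":255,"translation":[0,0,0],"turn":0}]'; python3 -m inch '[{"fingers":0,"translation":[0,0,0],"turn":0},{"fingers":0,"translation":[0,0,0],"turn":0},{"fingers":0,"translation":[0,0,0],"turn":0},{"fingers":0,"translation":[0,0,-0.025],"turn":0},{"fingers":0,"translation":[0,0,-0.03],"turn":0},{"fingers":0,"translation":[0,0,-0.025],"turn":0},{"fingers":0,"translation":[0.02,0,0],"turn":0},{"fingers":0,"translation":[0.02,0,0],"turn":0},{"fingers":0,"translation":[0,0,0],"turn":0},{"fingers":0,"translation":[0,0,0],"turn":0},{"fingers":0,"translation":[0,0,0],"turn":0}]'
python3 - <<'E'
from h import *
s,c,p,d,X=wrist("w7")
S=sel(X,.482,.572,-.18,-.1); box(S,0,0,999999,1,.061,.067,"web")
S=sel(X,.42,.50,-.16,-.1); box(S,0,0,999999,1,.083,.098,"tab")
box(X,380,0,560,250,.014,.03,"rack")
plan(.535,-.139,.039,-.139)
E
```

```text
time_s: 18.13
ee_pos: [0.4671, -0.1295, 0.0639]
tool_rot: [3.141, -0.005, -0.141]
force: [4.6, -1.2, 5.5]
width: 0.0109
time_s: 19.05
ee_pos: [0.5025, -0.1344, 0.1417]
tool_rot: [-3.141, 0.004, -0.141]
force: [-0.7, -0.5, -0.0]
width: 0.0855
web 2186 [ 539.9 -141.2   13.9   63.4] long yaw -8.5 zmed 0.064 mean [ 0.5411 -0.1411  0.064 ]
tab 792 [ 466.1 -129.3   13.3   26. ] long yaw -7.8 zmed 0.0905 mean [ 0.4679 -0.1296  0.0899]
rack 4783 [ 507.4 -311.8   84.5   89.7] long yaw -80.5 zmed 0.0185 mean [ 0.5096 -0.3068  0.0187]
at [ 0.5025 -0.1345  0.1418] yaw -0.1411 rpy [ 3.142e+00  3.000e-03 -1.410e-01] -> tool d mm [ 3.280e+01 -1.000e-01  1.028e+02] |d| 107.9 turn after -0.0021 t 19.1 F [-0.1 -0.3  0.9] w 0.0852
```

View pics/w7.png

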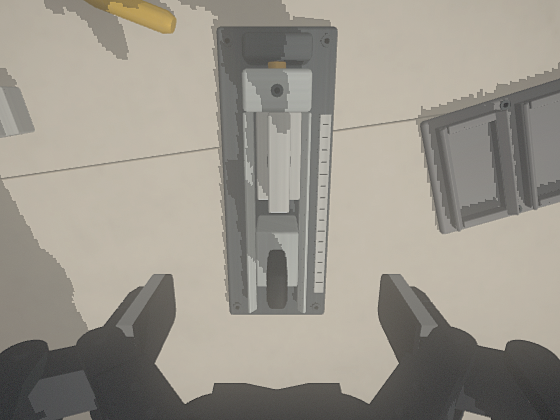

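```bash
python3 -m inch '[{"fingers":0,"translation":[0.0195,0.0003,0],"turn":0},{"fingers":0,"translation":[0.0185,0.0003,0.01],"turn":0},{"fingers":0,"translation":[0,0,0.03],"turn":0},{"fingers":0,"translation":[0,0,0.03],"turn":0},{"fingers":0,"translation":[0,0,0.02],"turn":0},{"fingers":0,"translation":[0,0,0.01],"turn":0},{"fingers":0,"translation":[0,0,0],"turn":0},{"fingers":0,"translation":[0,0,0],"turn":0},{"fingers":0,"translation":[0,0,0],"turn":0}]'; python3 -m inch '[{"fingers":255,"translation":[0,0,0],"turn":0},{"fingers":255,"translation":[0,0,0],"turn":0},{"fingers":255,"translation":[0,0,0],"turn":0},{"fingers":255,"translation":[0,0,0],"turn":0},{"fingers":255,"translation":[0,0,0],"turn":0},{"fingers":255,"translation":[0,0,0],"turn":0},{"fingers":255,"translation":[0,0,0],"turn":0},{"fingers":255,"translation":[0,0,0],"turn":0}]'
```

```text
time_s: 19.85
ee_pos: [0.5428, -0.1409, 0.0442]
tool_rot: [3.141, -0.002, -0.141]
force: [0.5, -0.3, -0.3]
width: 0.0852
time_s: 20.52
ee_pos: [0.5419, -0.1408, 0.0431]
tool_rot: [3.141, -0.0, -0.141]
force: [-0.0, 0.0, 3.7]
width: 0.0128
```

```bash
python3 -m inch '[{"fingers":0,"translation":[0,0,0],"turn":0},{"fingers":0,"translation":[0,0,0],"turn":0},{"fingers":0,"translation":[0,0,0.003],"turn":0},{"fingers":0,"translation":[0,0,0.002],"turn":0},{"fingers":255,"translation":[0,0,0],"turn":0},{"fingers":255,"translation":[0,0,0],"turn":0},{"fingers":255,"translation":[0,0,0],"turn":0},{"fingers":255,"translation":[0,0,0],"turn":0},{"fingers":255,"translation":[0,0,0],"turn":0},{"fingers":255,"translation":[0,0,0],"turn":0},{"fingers":255,"translation":[0,0,0],"turn":0},{"fingers":255,"translation":[0,0,0],"turn":0},{"fingers":255,"translation":[0,0,0],"turn":0}]'
```

```text
time_s: 21.6
ee_pos: [0.5418, -0.1408, 0.0379]
tool_rot: [3.141, -0.0, -0.141]
force: [-0.6, -1.1, 1.6]
width: 0.0129
```

```bash
python3 -m inch '[{"fingers":255,"translation":[0,0,-0.02],"turn":0},{"fingers":255,"translation":[0,0,-0.03],"turn":0},{"fingers":255,"translation":[0,0,-0.03],"turn":0},{"fingers":255,"translation":[0,0,-0.03],"turn":0},{"fingers":255,"translation":[-0.0022,0.022,-0.02],"turn":0},{"fingers":255,"translation":[-0.0022,0.022,0],"turn":0},{"fingers":255,"translation":[-0.0022,0.022,0],"turn":0},{"fingers":255,"translation":[-0.0022,0.022,0],"turn":0},{"fingers":255,"translation":[-0.0022,0.022,0],"turn":0},{"fingers":255,"translation":[-0.0022,0.022,0],"turn":0},{"fingers":255,"translation":[-0.0022,0.022,0],"turn":0},{"fingers":255,"translation":[0,0,0],"turn":-0.1},{"fingers":255,"translation":[0,0,0],"turn":-0.1},{"fingers":255,"translation":[0,0,0],"turn":-0.096},{"fingers":255,"translation":[0,0,0],"turn":0},{"fingers":255,"translation":[0,0,0],"turn":0},{"fingers":255,"translation":[0,0,0],"turn":0}]'
python3 - <<'E'
from h import *
s,c,p,d,X=wrist("w8")
box(X[:260],200,0,560,260,.014,.03,"rack")
plan(.5046,-.291,.08,.155)
E
```

```text
time_s: 23.02
ee_pos: [0.5047, -0.2908, 0.1675]
tool_rot: [-3.141, 0.0, 0.153]
force: [-0.5, 0.5, -1.8]
width: 0.0127
rack 6014 [ 514.2 -351.6   84.6  169.6] long yaw -80.5 zmed 0.0189 mean [ 0.5232 -0.3634  0.0191]
at [ 0.5048 -0.2908  0.1676] yaw 0.1535 rpy [-3.141  0.     0.154] -> tool d mm [-0.2  0.2 87.6] |d| 87.6 turn after -0.0015 t 23.0667 F [ 0.6 -0.2 -2. ] w 0.013
```

View pics/w8.png

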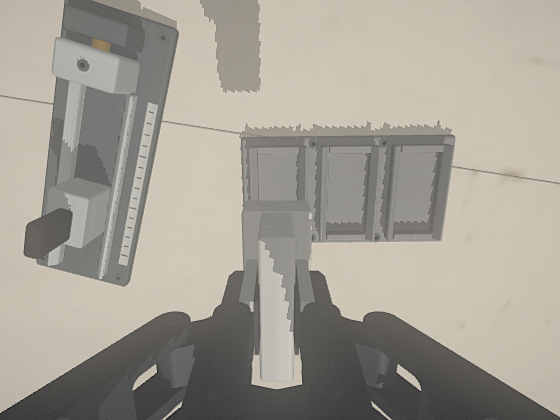

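```bash
python3 - <<'E'
from h import *
s,c,p,d,X=wrist()
z=X[...,2]
m=((z>.0055)&(z<.0105)).astype('uint8'); m[:100]=0;m[260:]=0;m[:,:240]=0
m=cv2.morphologyEx(m,cv2.MORPH_OPEN,np.ones((3,3)))
n,l,st,ce=cv2.connectedComponentsWithStats(m)
for i in range(1,n):
    if st[i,4]>300: print(st[i]); box(X[l==i][None],0,0,99999,1,0,.02,"floor")
print(X[190,255:460:3].round(4)[:,1:].tolist())
E
```

```text
[ 241  135  214  108 4106]
floor 4106 [ 514.5 -350.9   97.3  182.5] long yaw -80.7 zmed 0.008 mean [ 0.5349 -0.3411  0.008 ]
[ 326  153   43   79 3011]
floor 3011 [ 513.5 -352.3   71.3   34.4] long yaw 9.2 zmed 0.0081 mean [ 0.5147 -0.3522  0.0081]
[ 393  153   46   78 2928]
floor 2928 [ 523.1 -412.3   71.    33.6] long yaw 9.3 zmed 0.0081 mean [ 0.5242 -0.4124  0.0081]
[ 258  154   41   47 1871]
floor 1871 [ 518.1 -290.    41.6   35.1] long yaw 8.8 zmed 0.0082 mean [ 0.5187 -0.29    0.0082]
[[-0.2718, 0.0181], [-0.2743, 0.0134], [-0.2769, 0.0077], [-0.2795, 0.0089], [-0.2821, 0.007], [-0.2847, 0.0085], [-0.2874, 0.0086], [-0.2901, 0.007], [-0.2927, 0.0079], [-0.2952, 0.0092], [-0.2979, 0.0079], [-0.3005, 0.0085], [-0.3033, 0.007], [-0.3057, 0.009], [-0.3084, 0.0089], [-0.3099, 0.019], [-0.3124, 0.0191], [-0.3147, 0.0217], [-0.3191, 0.0073], [-0.3215, 0.0086], [-0.3242, 0.0085], [-0.3268, 0.0082], [-0.3272, 0.0217], [-0.3298, 0.0215], [-0.3334, 0.0157], [-0.3375, 0.0073], [-0.3398, 0.009], [-0.3425, 0.0088], [-0.3452, 0.0085], [-0.3479, 0.0082], [-0.3506, 0.0079], [-0.3529, 0.0093], [-0.3556, 0.0088], [-0.3586, 0.0075], [-0.3614, 0.0067], [-0.3633, 0.0094], [-0.3663, 0.0081], [-0.3683, 0.0102], [-0.369, 0.0164], [-0.3711, 0.0179], [-0.3722, 0.0225], [-0.3796, 0.0076], [-0.3818, 0.0089], [-0.385, 0.0073], [-0.3868, 0.0097], [-0.3866, 0.0173], [-0.3875, 0.0217], [-0.3916, 0.0175], [-0.3978, 0.0082], [-0.4002, 0.0089], [-0.403, 0.0085], [-0.4063, 0.0069], [-0.4083, 0.0083], [-0.4111, 0.0079], [-0.4138, 0.0077], [-0.4164, 0.0079], [-0.4191, 0.0077], [-0.4219, 0.0073], [-0.4234, 0.0098], [-0.4279, 0.0059], [-0.4272, 0.0126], [-0.4283, 0.0155], [-0.4289, 0.0194], [-0.4315, 0.0192], [-0.4328, 0.0215], [-0.4469, 0.0002], [-0.4497, 0.0], [-0.4526, -0.0004], [-0.4545, 0.001]]
```

```bash
python3 -m inch '[{"fingers":255,"translation":[0.0008,0.0015,0.02],"turn":-0.0065},{"fingers":255,"translation":[0,0,0.03],"turn":0},{"fingers":255,"translation":[0,0,0.03],"turn":0},{"fingers":255,"translation":[0,0,0.027],"turn":0},{"fingers":255,"translation":[0,0,0],"turn":0},{"fingers":255,"translation":[0,0,0],"turn":0},{"fingers":255,"translation":[0,0,0],"turn":0}]'
python3 - <<'E'
from h import *
plan(.5058,-.2922,.034,.160)
E
```

```text
time_s: 23.7
ee_pos: [0.5072, -0.2928, 0.0623]
tool_rot: [3.14, -0.002, 0.161]
force: [1.1, 0.5, -1.9]
width: 0.0129
at [ 0.5072 -0.2928  0.0623] yaw 0.1611 rpy [ 3.14e+00 -2.00e-03  1.61e-01] -> tool d mm [-1.3 -0.8 28.3] |d| 28.4 turn after 0.0011 t 23.7 F [ 1.1  0.5 -1.9] w 0.0129
```

```bash
python3 -m inch '[{"fingers":255,"translation":[-0.001,-0.0004,0.008],"turn":0},{"fingers":255,"translation":[0,0,0.007],"turn":0},{"fingers":255,"translation":[0,0,0.006],"turn":0},{"fingers":255,"translation":[0,0,0.004],"turn":0},{"fingers":255,"translation":[0,0,0.002],"turn":0},{"fingers":255,"translation":[0,0,0],"turn":0},{"fingers":255,"translation":[0,0,0],"turn":0},{"fingers":255,"translation":[0,0,0],"turn":0}]'; python3 -m inch '[{"fingers":255,"translation":[0,0,0.001],"turn":0},{"fingers":255,"translation":[0,0,0],"turn":0},{"fingers":255,"translation":[0,0,0],"turn":0}]'
```

```text
time_s: 24.37
ee_pos: [0.5049, -0.2921, 0.0339]
tool_rot: [3.141, 0.0, 0.161]
force: [-0.9, 0.2, 0.4]
width: 0.0132
time_s: 24.62
ee_pos: [0.5049, -0.2922, 0.0339]
tool_rot: [3.141, 0.0, 0.161]
force: [-3.7, -0.4, 7.2]
width: 0.0131
```

```bash
python3 -m inch '[{"fingers":0,"translation":[0,0,-0.001],"turn":0},{"fingers":0,"translation":[0,0,0],"turn":0},{"fingers":0,"translation":[0,0,0],"turn":0},{"fingers":0,"translation":[0,0,0],"turn":0},{"fingers":0,"translation":[0,0,-0.02],"turn":0},{"fingers":0,"translation":[0,0,-0.03],"turn":0},{"fingers":0,"translation":[0,0,-0.03],"turn":0},{"fingers":0,"translation":[0,0,-0.03],"turn":0},{"fingers":0,"translation":[-0.03,0,-0.025],"turn":0},{"fingers":0,"translation":[-0.03,0,0],"turn":0},{"fingers":0,"translation":[0,0,0],"turn":0},{"fingers":0,"translation":[0,0,0],"turn":0}]'
python3 - <<'E'
from h import *
s,c,p,d,X=wrist("w9")
S=sel(X,.45,.56,-.32,-.26);box(S,0,0,99999,1,.055,.065,"A in rack");
p,d=get_image("top");Xt=cloud(get_calibration("top"),d);cv2.imwrite("pics/t2.png",p)
box(Xt,190,165,235,210,.045,.06,"B top")
plan(.575,.062,.17,.02)
E
```

```text
time_s: 25.62
ee_pos: [0.4441, -0.3027, 0.169]
tool_rot: [3.14, 0.0, 0.159]
force: [0.6, 0.4, -0.0]
width: 0.0854
A in rack 1860 [ 503.2 -292.5   63.1   13.9] long yaw 9.4 zmed 0.06 mean [ 0.5043 -0.2924  0.06  ]
B top 79 [638.   53.1  30.7  13.9] long yaw 6.9 zmed 0.0503 mean [0.6374 0.0529 0.0506]
at [ 0.4461 -0.3014  0.1686] yaw 0.1617 rpy [-3.141e+00 -1.000e-03  1.620e-01] -> tool d mm [ 185.7 -337.9   -1.4] |d| 385.6 turn after 0.1417 t 25.7167 F [-1.1 -0.2  0.7] w 0.0854
```

View pics/w9.png

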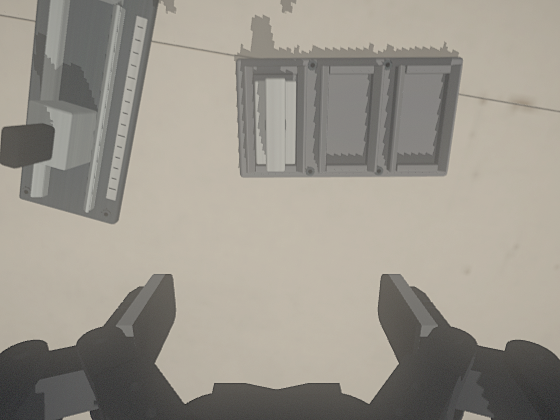

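View pics/t2.png

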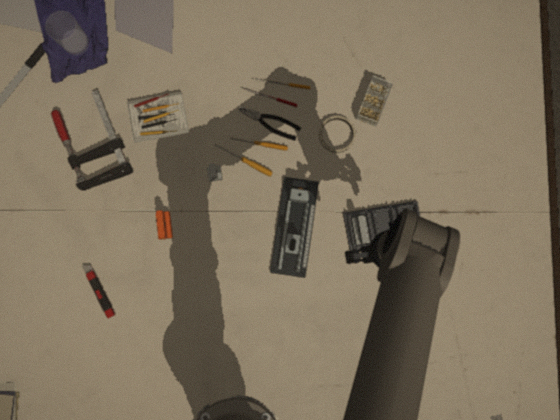

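A stands fully down in the near slot, with its web top at z = 60 mm. The top view shows the 34 mm tee at (215,173), so it has been knocked about 40 mm. I'll go and look.

```bash
python3 -m inch '[{"fingers":0,"translation":[0.0169,-0.025,0],"turn":0},{"fingers":0,"translation":[0.0169,-0.025,0],"turn":0},{"fingers":0,"translation":[0.0169,-0.025,0],"turn":0},{"fingers":0,"translation":[0.0169,-0.025,0],"turn":0},{"fingers":0,"translation":[0.0169,-0.025,0],"turn":0},{"fingers":0,"translation":[0.0169,-0.025,0],"turn":0},{"fingers":0,"translation":[0.0169,-0.025,0],"turn":0},{"fingers":0,"translation":[0.0169,-0.025,0],"turn":0},{"fingers":0,"translation":[0.0169,-0.025,0],"turn":0},{"fingers":0,"translation":[0.0169,-0.025,0],"turn":0},{"fingers":0,"translation":[0.0169,-0.025,0],"turn":0},{"fingers":0,"translation":[0.0169,-0.025,0],"turn":0},{"fingers":0,"translation":[0.0169,-0.025,0],"turn":0.06},{"fingers":0,"translation":[0,0,0],"turn":0},{"fingers":0,"translation":[0,0,0],"turn":0},{"fingers":0,"translation":[0,0,0],"turn":0}]'
python3 - <<'E'
from h import *
s,c,p,d,X=wrist("w10")
S=sel(X,.59,.70,.0,.11); box(S,0,0,999999,1,.046,.06,"B web");box(S,0,0,999999,1,.012,.06,"B all")
plan(.64,.058,.027,.1)
E
```

```text
time_s: 27.05
ee_pos: [0.6102, 0.0548, 0.1679]
tool_rot: [-3.142, 0.001, 0.103]
force: [0.4, 0.3, -0.8]
width: 0.0858
B web 853 [641.   58.2  34.2  14. ] long yaw 9.0 zmed 0.052 mean [0.6417 0.0583 0.052 ]
B all 1734 [640.9  58.2  34.2  31.9] long yaw 9.3 zmed 0.0404 mean [0.6426 0.0583 0.0362]
at [0.6101 0.0537 0.168 ] yaw 0.1012 rpy [3.141e+00 1.000e-03 1.010e-01] -> tool d mm [ 30.2  -1.3 141. ] |d| 144.2 turn after 0.0012 t 27.1 F [ 0.3 -0.9  0.2] w 0.0855
```

View pics/w10.png

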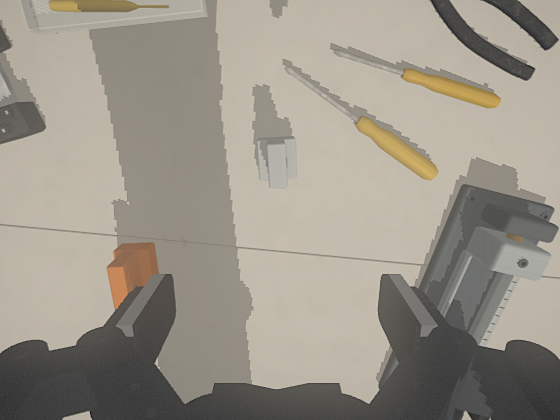

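```bash
python3 - <<'E'
from h import *
s,c,p,d,X=wrist()
Y=.159;D=X-np.array([.641,.0582,0]);a=D[...,0]*np.cos(Y)+D[...,1]*np.sin(Y);b=D[...,0]*np.sin(Y)-D[...,1]*np.cos(Y)
m=(X[...,2]>.006)&(abs(a)<.02)&(abs(b)<.07)&(abs(b)>.02)
print(m.sum(), X[m][::10].round(3), a[m][::10].round(3),b[m][::10].round(3))
m=(X[...,2]>.005)&(abs(a)<.05)&(b>.02)&(b<.07);print((a[m]*1000).round()[::10],(b[m]*1000).round()[::10],X[m][::10,2].round(3))
plan(.641,.0582,.026,.159)
E
```

```text
14729 [[ 0.671 -0.007  0.01 ]
 [ 0.617  0.101  0.185]
 [ 0.616  0.097  0.183]
 ...
 [ 0.63   0.029  0.257]
 [ 0.631  0.027  0.258]
 [ 0.631  0.025  0.258]] [ 0.02  -0.017 -0.019 ... -0.015 -0.015 -0.015] [ 0.069 -0.046 -0.042 ...  0.027  0.029  0.031]
[ 50.  49.  48. ... -39. -40. -25.] [38. 40. 41. ... 66. 70. 61.] [0.011 0.01  0.011 ... 0.238 0.238 0.25 ]
at [0.6101 0.053  0.1682] yaw 0.1001 rpy [3.141e+00 1.000e-03 1.000e-01] -> tool d mm [ 31.3  -2.  142.2] |d| 145.6 turn after -0.0589 t 27.15 F [-1.   0.2  0.7] w 0.0853
```

```bash
python3 -m inch '[{"fingers":0,"translation":[0.0155,-0.001,0.01],"turn":0},{"fingers":0,"translation":[0.015,-0.001,0.015],"turn":-0.059},{"fingers":0,"translation":[0,0,0.03],"turn":0},{"fingers":0,"translation":[0,0,0.03],"turn":0},{"fingers":0,"translation":[0,0,0.03],"turn":0},{"fingers":0,"translation":[0,0,0.02],"turn":0},{"fingers":0,"translation":[0,0,0.007],"turn":0},{"fingers":0,"translation":[0,0,0],"turn":0},{"fingers":0,"translation":[0,0,0],"turn":0},{"fingers":0,"translation":[0,0,0],"turn":0}]'
python3 - <<'E'
from h import *
plan(.641,.0582,.026,.159)
E
```

```text
time_s: 27.98
ee_pos: [0.6419, 0.0592, 0.0287]
tool_rot: [3.141, -0.003, 0.16]
force: [-0.6, -0.7, -0.2]
width: 0.0856
at [0.6419 0.0592 0.0287] yaw 0.1596 rpy [ 3.141e+00 -3.000e-03  1.600e-01] -> tool d mm [-1.1  0.9  2.7] |d| 3.0 turn after 0.0006 t 27.9833 F [-0.6 -0.7 -0.2] w 0.0856
```

```bash
python3 -m inch '[{"fingers":0,"translation":[-0.001,0.0008,0.0025],"turn":0},{"fingers":255,"translation":[0,0,0],"turn":0},{"fingers":255,"translation":[0,0,0],"turn":0},{"fingers":255,"translation":[0,0,0],"turn":0},{"fingers":255,"translation":[0,0,0],"turn":0},{"fingers":255,"translation":[0,0,0],"turn":0},{"fingers":255,"translation":[0,0,0],"turn":0},{"fingers":255,"translation":[0,0,0],"turn":0},{"fingers":255,"translation":[0,0,0],"turn":0}]'
```

```text
time_s: 28.73
ee_pos: [0.6397, 0.0585, 0.0244]
tool_rot: [3.141, -0.0, 0.16]
force: [-0.4, 0.1, 1.1]
width: 0.013
```

```bash
python3 -m inch '[{"fingers":255,"translation":[0,0,-0.02],"turn":0},{"fingers":255,"translation":[0,0,-0.03],"turn":0},{"fingers":255,"translation":[0,0,-0.03],"turn":0},{"fingers":255,"translation":[0,0,-0.03],"turn":0},{"fingers":255,"translation":[0,0,-0.03],"turn":0},{"fingers":255,"translation":[-0.0158,0.0226,0],"turn":0},{"fingers":255,"translation":[-0.0158,0.0226,0],"turn":0},{"fingers":255,"translation":[-0.0158,0.0226,0],"turn":0},{"fingers":255,"translation":[-0.0158,0.0226,0],"turn":0},{"fingers":255,"translation":[-0.0158,0.0226,0],"turn":0},{"fingers":255,"translation":[-0.0158,0.0226,0],"turn":0},{"fingers":255,"translation":[-0.0158,0.0226,0],"turn":0},{"fingers":255,"translation":[-0.0158,0.0226,0],"turn":0},{"fingers":255,"translation":[0,0,0],"turn":0.1},{"fingers":255,"translation":[0,0,0],"turn":0.1},{"fingers":255,"translation":[0,0,0],"turn":0.099},{"fingers":255,"translation":[0,0,0],"turn":0},{"fingers":255,"translation":[0,0,0],"turn":0},{"fingers":255,"translation":[0,0,0],"turn":0}]'
python3 - <<'E'
from h import *
s,c,p,d,X=wrist("w11")
box(X,220,60,335,270,.02,.03,"rails")
plan(.5438,-.1403,.056,-.139)
E
```

```text
time_s: 30.32
ee_pos: [0.5435, -0.1399, 0.1641]
tool_rot: [3.142, 0.0, -0.136]
force: [0.5, 0.3, -1.7]
width: 0.0134
rails 965 [ 558.2 -142.3   49.4   77.6] long yaw -7.9 zmed 0.0244 mean [ 0.5458 -0.1403  0.024 ]
at [ 0.5435 -0.1399  0.1641] yaw -0.1365 rpy [-3.142  0.    -0.137] -> tool d mm [  0.3   0.3 108.1] |d| 108.1 turn after 0.0025 t 30.3667 F [-0.4  0.  -0.8] w 0.013
```

View pics/w11.png

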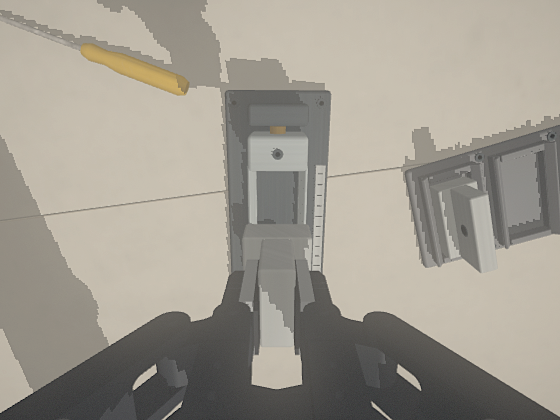

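The 34 tee at (278,290) is in line with the groove, so I'll lower it.

```bash
python3 -m inch '[{"fingers":255,"translation":[0.0003,0.0003,0.02],"turn":0.0025},{"fingers":255,"translation":[0,0,0.03],"turn":0},{"fingers":255,"translation":[0,0,0.03],"turn":0},{"fingers":255,"translation":[0,0,0.025],"turn":0},{"fingers":255,"translation":[0,0,0],"turn":0},{"fingers":255,"translation":[0,0,0],"turn":0},{"fingers":255,"translation":[0,0,0],"turn":0}]'
python3 - <<'E'
from h import *
plan(.5438,-.1403,.0364,-.139)
E
```

```text
time_s: 30.95
ee_pos: [0.5452, -0.1406, 0.0607]
tool_rot: [3.142, -0.002, -0.14]
force: [-0.2, 0.1, -0.3]
width: 0.0128
at [ 0.5452 -0.1406  0.0607] yaw -0.1405 rpy [ 3.142e+00 -2.000e-03 -1.400e-01] -> tool d mm [-1.5 -0.1 24.3] |d| 24.3 turn after -0.0015 t 30.95 F [-0.2  0.1 -0.3] w 0.0128
```

```bash
python3 -m inch '[{"fingers":255,"translation":[0,0,0.008],"turn":0},{"fingers":255,"translation":[0,0,0.006],"turn":0},{"fingers":255,"translation":[0,0,0.004],"turn":0},{"fingers":255,"translation":[0,0,0.003],"turn":0},{"fingers":255,"translation":[0,0,0.002],"turn":0},{"fingers":255,"translation":[0,0,0],"turn":0},{"fingers":255,"translation":[0,0,0],"turn":0}]';python3 -m inch '[{"fingers":255,"translation":[0,0,0.0015],"turn":0},{"fingers":255,"translation":[0,0,0],"turn":0},{"fingers":255,"translation":[0,0,0],"turn":0}]'
```

```text
time_s: 31.53
ee_pos: [0.5441, -0.1405, 0.0364]
tool_rot: [3.142, -0.0, -0.141]
force: [0.9, 0.1, -0.3]
width: 0.0129
time_s: 31.78
ee_pos: [0.5442, -0.1406, 0.0363]
tool_rot: [3.141, -0.0, -0.141]
force: [-4.4, 0.7, 10.1]
width: 0.0129
```

```bash
python3 -m inch '[{"fingers":0,"translation":[0,0,-0.0015],"turn":0},{"fingers":0,"translation":[0,0,0],"turn":0},{"fingers":0,"translation":[0,0,0],"turn":0},{"fingers":0,"translation":[0,0,0],"turn":0},{"fingers":0,"translation":[0,0,-0.02],"turn":0},{"fingers":0,"translation":[0,0,-0.03],"turn":0},{"fingers":0,"translation":[0,0,-0.03],"turn":0},{"fingers":0,"translation":[-0.018,0,-0.022],"turn":0},{"fingers":0,"translation":[-0.03,0,0],"turn":0},{"fingers":0,"translation":[-0.029,0,0],"turn":0},{"fingers":0,"translation":[0,0,0],"turn":0},{"fingers":0,"translation":[0,0,0],"turn":0},{"fingers":0,"translation":[0,0,0],"turn":0}]'
python3 - <<'E'
from h import *
s,c,p,d,X=wrist("w12")
plan(.4672,-.1295,.063,-.139)
S=sel(X,.43,.50,-.16,-.1); box(S,0,0,999999,1,.083,.098,"tab")
S=sel(X,.50,.568,-.18,-.1); box(S,0,0,999999,1,.061,.067,"web")
E
```

```text
time_s: 32.87
ee_pos: [0.4684, -0.1299, 0.1385]
tool_rot: [3.141, -0.001, -0.141]
force: [0.1, -0.4, 0.2]
width: 0.0854
at [ 0.4688 -0.1298  0.1385] yaw -0.1411 rpy [-3.141e+00 -1.000e-03 -1.410e-01] -> tool d mm [-1.6 -0.1 75.5] |d| 75.5 turn after -0.0021 t 32.9167 F [0.1 0.4 0.3] w 0.0853
tab 914 [ 465.9 -129.2   13.3   25.8] long yaw -8.2 zmed 0.0906 mean [ 0.4672 -0.1295  0.09  ]
web 1415 [ 545.  -140.8   13.9   33.6] long yaw -8.3 zmed 0.064 mean [ 0.5454 -0.1407  0.0639]
```

View pics/w12.png

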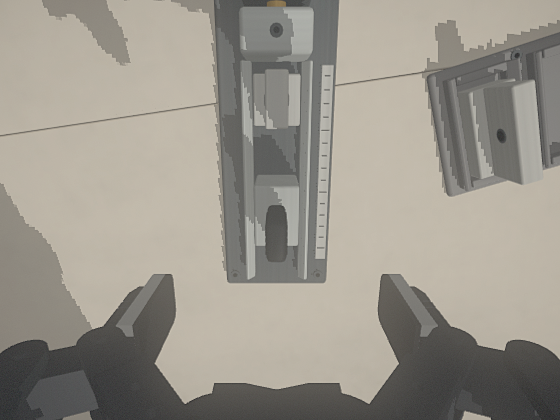

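```bash
python3 -m inch '[{"fingers":0,"translation":[-0.0016,0,0.03],"turn":0},{"fingers":0,"translation":[0,0,0.03],"turn":0},{"fingers":0,"translation":[0,0,0.016],"turn":0},{"fingers":60,"translation":[0,0,0],"turn":0},{"fingers":255,"translation":[0,0,0],"turn":0},{"fingers":255,"translation":[0,0,0],"turn":0},{"fingers":255,"translation":[0,0,0],"turn":0},{"fingers":255,"translation":[0,0,0],"turn":0},{"fingers":255,"translation":[0,0,0],"turn":0},{"fingers":255,"translation":[0,0,0],"turn":0},{"fingers":255,"translation":[0,0,0],"turn":0},{"fingers":255,"translation":[0,0,0],"turn":0}]'; python3 -m inch '[{"fingers":255,"translation":[0.004,0,0],"turn":0},{"fingers":255,"translation":[0.004,0,0],"turn":0},{"fingers":255,"translation":[0.004,0,0],"turn":0},{"fingers":255,"translation":[0.004,0,0],"turn":0},{"fingers":255,"translation":[0.004,0,0],"turn":0},{"fingers":255,"translation":[0.004,0,0],"turn":0},{"fingers":255,"translation":[0.004,0,0],"turn":0},{"fingers":255,"translation":[0.004,0,0],"turn":0},{"fingers":255,"translation":[0.004,0,0],"turn":0},{"fingers":255,"translation":[0.004,0,0],"turn":0},{"fingers":255,"translation":[0,0,0],"turn":0},{"fingers":255,"translation":[0,0,0],"turn":0},{"fingers":255,"translation":[0,0,0],"turn":0},{"fingers":255,"translation":[0,0,0],"turn":0}]'
```

```text
time_s: 33.92
ee_pos: [0.467, -0.1295, 0.0634]
tool_rot: [3.141, -0.002, -0.141]
force: [-1.9, 0.6, 6.6]
width: 0.0109
time_s: 35.08
ee_pos: [0.5055, -0.135, 0.0634]
tool_rot: [3.141, 0.0, -0.141]
force: [-2.8, 1.6, 9.0]
width: 0.0107
```

```bash
python3 -m inch '[{"fingers":255,"translation":[0.004,0,0],"turn":0},{"fingers":255,"translation":[0.004,0,0],"turn":0},{"fingers":255,"translation":[0,0,0],"turn":0},{"fingers":255,"translation":[0,0,0],"turn":0},{"fingers":255,"translation":[0,0,0],"turn":0}]';python3 -m inch '[{"fingers":255,"translation":[0.0015,0,0],"turn":0},{"fingers":255,"translation":[0,0,0],"turn":0},{"fingers":255,"translation":[0,0,0],"turn":0},{"fingers":255,"translation":[0,0,0],"turn":0}]';python3 - <<'E'
from h import *
plan(.5156,-.1367,.0634)
E
```

```text
time_s: 35.5
ee_pos: [0.5132, -0.1361, 0.0634]
tool_rot: [3.141, 0.001, -0.141]
force: [-3.4, 0.9, 9.1]
width: 0.011
time_s: 35.83
ee_pos: [0.5139, -0.1362, 0.0634]
tool_rot: [3.141, 0.003, -0.141]
force: [-6.2, 0.8, 11.5]
width: 0.0118
at [ 0.5139 -0.1362  0.0634] yaw -0.1414 rpy [ 3.141e+00  3.000e-03 -1.410e-01] -> tool d mm [1.8 0.2 0. ] |d| 1.8 turn after None t 35.8333 F [-6.2  0.8 11.5] w 0.0118
```

```bash
python3 -m inch '[{"fingers":255,"translation":[0.0015,0,0],"turn":0},{"fingers":255,"translation":[0,0,0],"turn":0},{"fingers":255,"translation":[0,0,0],"turn":0},{"fingers":255,"translation":[0,0,0],"turn":0}]';python3 -m inch '[{"fingers":255,"translation":[0.001,0,0],"turn":0},{"fingers":255,"translation":[0,0,0],"turn":0},{"fingers":255,"translation":[0,0,0],"turn":0},{"fingers":255,"translation":[0,0,0],"turn":0}]'
```

```text
time_s: 36.17
ee_pos: [0.5149, -0.1363, 0.0634]
tool_rot: [3.141, 0.004, -0.141]
force: [-7.7, 2.6, 12.6]
width: 0.011
time_s: 36.5
ee_pos: [0.5154, -0.1364, 0.0634]
tool_rot: [3.141, 0.005, -0.141]
force: [-8.3, 2.1, 13.4]
width: 0.0111
```

```bash
python3 - <<'E'
from h import *
plan(.5156,-.1367,.0634)
def front(X,n):
    e=np.array([np.cos(-.139),np.sin(-.139)]);P=X.reshape(-1,3);P=P[np.isfinite(P[:,0])]
    D=P[:,:2]-np.array([.530,-.1384]);u=D@e;v=D@np.array([-e[1],e[0]])
    m=(P[:,2]>.0515)&(P[:,2]<.0565)&(u>.03)&(u<.08)
    for a,b in ((-.02,-.013),(.013,.02)):
        q=m&(v>a)&(v<b);print(n,"stop front",np.percentile(u[q],[0.5,1,3])*1000,q.sum())
s,c,p,d,X=wrist("w13");front(X,"now")
E
```

```text
at [ 0.5154 -0.1364  0.0634] yaw -0.1414 rpy [ 3.141  0.005 -0.141] -> tool d mm [0.2 0.2 0. ] |d| 0.3 turn after None t 36.5 F [-8.3  2.1 13.4] w 0.0111
now stop front [43.99660255 44.54927019 45.02322659] 1033
now stop front [44.1181532  44.51350123 45.11395544] 1031
```

View pics/w13.png

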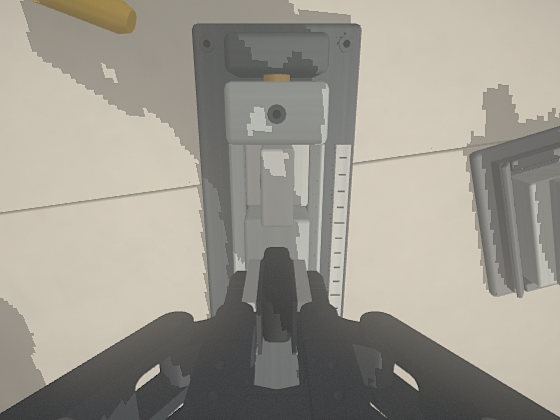

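Stop face has moved about 2.4 mm, by both measures. I'll nudge it slightly for margin, then pull back.

```bash
python3 -m inch '[{"fingers":255,"translation":[0.0005,0,0],"turn":0},{"fingers":255,"translation":[0,0,0],"turn":0},{"fingers":255,"translation":[0,0,0],"turn":0},{"fingers":255,"translation":[0,0,0],"turn":0}]';python3 -m inch '[{"fingers":255,"translation":[-0.004,0,0],"turn":0},{"fingers":255,"translation":[-0.004,0,0],"turn":0},{"fingers":255,"translation":[-0.004,0,0],"turn":0},{"fingers":255,"translation":[-0.004,0,0],"turn":0},{"fingers":255,"translation":[-0.004,0,0],"turn":0},{"fingers":255,"translation":[-0.003,0,0],"turn":0},{"fingers":255,"translation":[0,0,0],"turn":0},{"fingers":255,"translation":[0,0,0],"turn":0},{"fingers":255,"translation":[0,0,0],"turn":0}]'; python3 -m inch '[{"fingers":0,"translation":[0,0,0],"turn":0},{"fingers":0,"translation":[0,0,0],"turn":0},{"fingers":0,"translation":[0,0,0],"turn":0},{"fingers":0,"translation":[0,0,-0.025],"turn":0},{"fingers":0,"translation":[0,0,-0.03],"turn":0},{"fingers":0,"translation":[0,0,-0.025],"turn":0},{"fingers":0,"translation":[0,0,0],"turn":0},{"fingers":0,"translation":[0,0,0],"turn":0},{"fingers":0,"translation":[0,0,0],"turn":0}]'
python3 - <<'E'
from h import *
s,c,p,d,X=wrist("w14")
S=sel(X,.51,.58,-.18,-.1); box(S,0,0,999999,1,.061,.067,"web")
S=sel(X,.43,.53,-.17,-.1); box(S,0,0,999999,1,.083,.098,"tab")
plan(.554,-.142,.039,-.139)
E
```

```text
time_s: 36.88
ee_pos: [0.5156, -0.1364, 0.0634]
tool_rot: [3.141, 0.005, -0.142]
force: [-9.8, 1.9, 14.6]
width: 0.0111
time_s: 37.63
ee_pos: [0.4978, -0.1339, 0.0634]
tool_rot: [-3.142, -0.005, -0.141]
force: [4.6, -0.4, 3.8]
width: 0.0109
time_s: 38.38
ee_pos: [0.4939, -0.1336, 0.1413]
tool_rot: [3.141, 0.003, -0.141]
force: [-0.5, -1.0, -0.2]
width: 0.0854
web 1271 [ 554.7 -141.8   13.7   33. ] long yaw -7.7 zmed 0.064 mean [ 0.5551 -0.142   0.064 ]
tab 895 [ 496.8 -133.7   13.4   25.6] long yaw -8.4 zmed 0.0906 mean [ 0.4981 -0.1338  0.0901]
at [ 0.4937 -0.1335  0.1408] yaw -0.1412 rpy [-3.142  0.004 -0.141] -> tool d mm [ 6.090e+01 -1.000e-01  1.018e+02] |d| 118.7 turn after -0.0022 t 38.4333 F [-0.5  0.6  0.6] w 0.0854
```

View pics/w14.png

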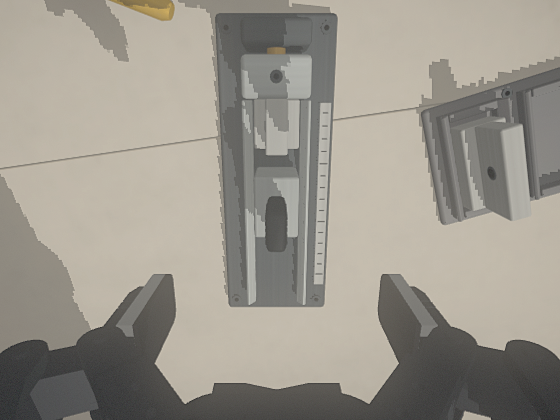

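```bash
python3 -m inch '[{"fingers":0,"translation":[0.02,0,0],"turn":0},{"fingers":0,"translation":[0.02,0,0],"turn":0},{"fingers":0,"translation":[0.02,0,0.01],"turn":0},{"fingers":0,"translation":[0,0,0.03],"turn":0},{"fingers":0,"translation":[0,0,0.03],"turn":0},{"fingers":0,"translation":[0,0,0.02],"turn":0},{"fingers":0,"translation":[0,0,0.01],"turn":0},{"fingers":0,"translation":[0,0,0.003],"turn":0},{"fingers":0,"translation":[0,0,0],"turn":0},{"fingers":0,"translation":[0,0,0],"turn":0},{"fingers":0,"translation":[0,0,0],"turn":0}]'
python3 - <<'E'
from h import *
plan(.5535,-.1418,.038,-.139)
E
```

```text
time_s: 39.35
ee_pos: [0.5558, -0.1423, 0.0407]
tool_rot: [3.141, -0.003, -0.141]
force: [-0.3, -0.0, 0.1]
width: 0.0856
at [ 0.5558 -0.1423  0.0407] yaw -0.1412 rpy [ 3.141e+00 -3.000e-03 -1.410e-01] -> tool d mm [-2.4 -0.2  2.7] |d| 3.6 turn after -0.0022 t 39.35 F [-0.3 -0.   0.1] w 0.0856
```

```bash
python3 -m inch '[{"fingers":0,"translation":[-0.001,0,0.0025],"turn":0},{"fingers":0,"translation":[0,0,0],"turn":0},{"fingers":255,"translation":[0,0,0],"turn":0},{"fingers":255,"translation":[0,0,0],"turn":0},{"fingers":255,"translation":[0,0,0],"turn":0},{"fingers":255,"translation":[0,0,0],"turn":0},{"fingers":255,"translation":[0,0,0],"turn":0},{"fingers":255,"translation":[0,0,0],"turn":0},{"fingers":255,"translation":[0,0,0],"turn":0},{"fingers":255,"translation":[0,0,0],"turn":0}]'
```

```text
time_s: 40.18
ee_pos: [0.5537, -0.142, 0.037]
tool_rot: [3.141, -0.0, -0.141]
force: [-0.5, 0.1, 1.8]
width: 0.0134
```

```bash
python3 -m inch '[{"fingers":255,"translation":[0,0,-0.02],"turn":0},{"fingers":255,"translation":[0,0,-0.03],"turn":0},{"fingers":255,"translation":[0,0,-0.03],"turn":0},{"fingers":255,"translation":[0,0,-0.03],"turn":0},{"fingers":255,"translation":[0.0007,0.0272,-0.02],"turn":0},{"fingers":255,"translation":[0.0007,0.0272,0],"turn":0},{"fingers":255,"translation":[0.0007,0.0272,0],"turn":0},{"fingers":255,"translation":[0.0007,0.0272,0],"turn":0},{"fingers":255,"translation":[0.0007,0.0272,0],"turn":0},{"fingers":255,"translation":[0.0007,0.0272,0],"turn":0},{"fingers":255,"translation":[0.0007,0.0272,0],"turn":0},{"fingers":255,"translation":[0.0007,0.0272,0],"turn":0},{"fingers":255,"translation":[0.0007,0.0272,0],"turn":0},{"fingers":255,"translation":[0.0007,0.0272,0],"turn":0},{"fingers":255,"translation":[0,0,0],"turn":-0.1},{"fingers":255,"translation":[0,0,0],"turn":-0.1},{"fingers":255,"translation":[0,0,0],"turn":-0.101},{"fingers":255,"translation":[0,0,0],"turn":0},{"fingers":255,"translation":[0,0,0],"turn":0},{"fingers":255,"translation":[0,0,0],"turn":0}]'
python3 - <<'E'
from h import *
s,c,p,d,X=wrist("w15")
plan(.5221,-.4125,.06,.160)
z=X[...,2];m=((z>.0055)&(z<.0105)).astype('uint8'); m[:100]=0;m[270:]=0
m=cv2.morphologyEx(m,cv2.MORPH_OPEN,np.ones((3,3)))
n,l,st,ce=cv2.connectedComponentsWithStats(m)
for i in range(1,n):
    if st[i,4]>300: print(st[i]); box(X[l==i][None],0,0,99999,1,0,.02,"floor")
E
```

```text
time_s: 41.85
ee_pos: [0.5222, -0.4121, 0.1665]
tool_rot: [-3.141, 0.0, 0.158]
force: [0.7, 0.1, -0.8]
width: 0.013
at [ 0.5223 -0.4121  0.1666] yaw 0.1584 rpy [-3.142  0.     0.158] -> tool d mm [ -0.2   0.4 106.6] |d| 106.6 turn after -0.0016 t 41.9 F [-0.1  0.3 -0.4] w 0.013
[  98  134  215  108 4407]
floor 4407 [ 514.5 -351.6   97.4  183.2] long yaw -80.5 zmed 0.0081 mean [ 0.5355 -0.3594  0.0081]
[ 255  151   41   73 2912]
floor 2912 [ 525.9 -410.4   66.    35.1] long yaw 9.4 zmed 0.0081 mean [ 0.527  -0.4102  0.0081]
[ 184  152   44   78 3028]
floor 3028 [ 513.1 -350.9   70.9   34.4] long yaw 9.3 zmed 0.0082 mean [ 0.5143 -0.3506  0.0082]
```

View pics/w15.png

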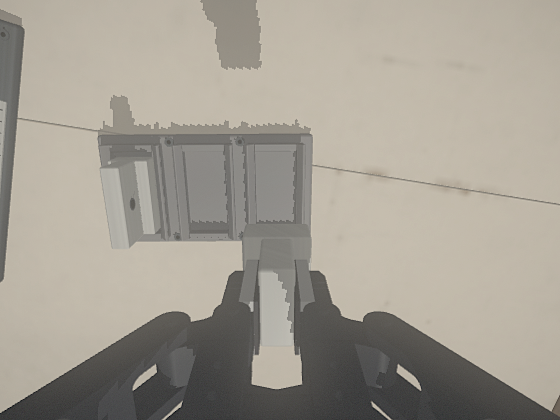

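```bash
python3 -m inch '[{"fingers":255,"translation":[-0.0004,-0.0006,0.02],"turn":-0.002},{"fingers":255,"translation":[0,0,0.03],"turn":0},{"fingers":255,"translation":[0,0,0.03],"turn":0},{"fingers":255,"translation":[0,0,0.027],"turn":0},{"fingers":255,"translation":[0,0,0],"turn":0},{"fingers":255,"translation":[0,0,0],"turn":0},{"fingers":255,"translation":[0,0,0],"turn":0},{"fingers":255,"translation":[0,0,0],"turn":0}]'
python3 - <<'E'
from h import *
plan(.5218,-.4116,.033,.160)
E
```

```text
time_s: 42.57
ee_pos: [0.5236, -0.4127, 0.0624]
tool_rot: [3.138, -0.003, 0.162]
force: [0.8, -0.2, -1.5]
width: 0.0128
at [ 0.5236 -0.4127  0.0624] yaw 0.1616 rpy [ 3.138e+00 -3.000e-03  1.620e-01] -> tool d mm [-1.6 -1.4 29.4] |d| 29.5 turn after 0.0016 t 42.5667 F [ 0.8 -0.2 -1.5] w 0.0128
```

```bash
python3 -m inch '[{"fingers":255,"translation":[-0.0005,-0.0006,0.008],"turn":0},{"fingers":255,"translation":[0,0,0.006],"turn":0},{"fingers":255,"translation":[0,0,0.004],"turn":0},{"fingers":255,"translation":[0,0,0],"turn":0},{"fingers":255,"translation":[0,0,0],"turn":0}]';python3 - <<'E'
from h import *
plan(.5218,-.4116,.033,.160)
E
python3 -m inch '[{"fingers":255,"translation":[0,0,0.005],"turn":0},{"fingers":255,"translation":[0,0,0.003],"turn":0},{"fingers":255,"translation":[0,0,0.002],"turn":0},{"fingers":255,"translation":[0,0,0],"turn":0},{"fingers":255,"translation":[0,0,0],"turn":0},{"fingers":255,"translation":[0,0,0],"turn":0}]'
```

```text
time_s: 42.98
ee_pos: [0.521, -0.411, 0.0414]
tool_rot: [-3.141, 0.001, 0.162]
force: [0.1, -0.1, -2.0]
width: 0.0131
at [ 0.521  -0.411   0.0414] yaw 0.1619 rpy [-3.141e+00  1.000e-03  1.620e-01] -> tool d mm [0.7 0.7 8.4] |d| 8.4 turn after 0.0019 t 42.9833 F [ 0.1 -0.1 -2. ] w 0.0131
time_s: 43.48
ee_pos: [0.5215, -0.4113, 0.033]
tool_rot: [3.141, 0.0, 0.162]
force: [-1.9, 1.0, 6.1]
width: 0.013
```

```bash
python3 -m inch '[{"fingers":0,"translation":[0,0,-0.001],"turn":0},{"fingers":0,"translation":[0,0,0],"turn":0},{"fingers":0,"translation":[0,0,0],"turn":0},{"fingers":0,"translation":[0,0,0],"turn":0},{"fingers":0,"translation":[0,0,-0.02],"turn":0},{"fingers":0,"translation":[0,0,-0.03],"turn":0},{"fingers":0,"translation":[0,0,-0.03],"turn":0},{"fingers":0,"translation":[-0.02,-0.02,-0.03],"turn":0},{"fingers":0,"translation":[-0.03,-0.03,-0.025],"turn":0},{"fingers":0,"translation":[-0.02,-0.02,0],"turn":0},{"fingers":0,"translation":[0,0,0],"turn":0},{"fingers":0,"translation":[0,0,0],"turn":0},{"fingers":0,"translation":[0,0,0],"turn":0}]'
python3 - <<'E'
from h import *
s,c,p,d,X=wrist("w16")
S=sel(X,.45,.58,-.32,-.26);box(S,0,0,99999,1,.055,.065,"A in rack");
S=sel(X,.45,.58,-.44,-.38);box(S,0,0,99999,1,.055,.065,"B in rack");
plan(.4975,-.1338,.14,-.139)
E
```

```text
time_s: 44.57
ee_pos: [0.4465, -0.3576, 0.164]
tool_rot: [3.141, -0.001, 0.162]
force: [0.0, 0.1, -0.1]
width: 0.0855
A in rack 2064 [ 503.2 -292.6   63.6   14.6] long yaw 9.2 zmed 0.06 mean [ 0.5046 -0.2929  0.0599]
B in rack 1096 [ 522.6 -410.8   33.2   14.3] long yaw 9.1 zmed 0.0599 mean [ 0.523  -0.4103  0.0598]
at [ 0.4469 -0.3577  0.1638] yaw 0.1617 rpy [ 3.141e+00 -1.000e-03  1.620e-01] -> tool d mm [  86.  -212.8   23.8] |d| 230.8 turn after 0.3007 t 44.6167 F [0.2 0.7 0.4] w 0.0853
```

View pics/w16.png

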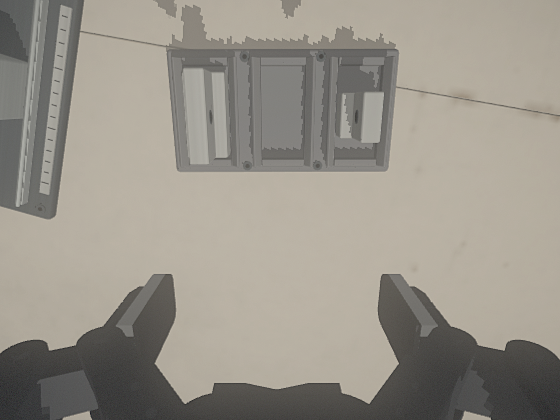

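Both tees stand fully down, web tops at 60 mm: A at (205,115) and B at (360,115). The jaw is next.

```bash
python3 -m inch '[{"fingers":0,"translation":[0.0108,-0.0266,0],"turn":0},{"fingers":0,"translation":[0.0108,-0.0266,0],"turn":0},{"fingers":0,"translation":[0.0108,-0.0266,0],"turn":0},{"fingers":0,"translation":[0.0108,-0.0266,0],"turn":0},{"fingers":0,"translation":[0.0108,-0.0266,0],"turn":0},{"fingers":0,"translation":[0.0107,-0.0266,0],"turn":0},{"fingers":0,"translation":[0.0107,-0.0266,0],"turn":0},{"fingers":0,"translation":[0.0106,-0.0266,0],"turn":0},{"fingers":0,"translation":[0,0,0.01],"turn":0.1},{"fingers":0,"translation":[0,0,0.012],"turn":0.1},{"fingers":0,"translation":[0,0,0],"turn":0.1},{"fingers":0,"translation":[0,0,0],"turn":0},{"fingers":0,"translation":[0,0,0],"turn":0},{"fingers":0,"translation":[0,0,0],"turn":0}]'
python3 - <<'E'
from h import *
s,c,p,d,X=wrist()
S=sel(X,.43,.53,-.17,-.1); box(S,0,0,999999,1,.083,.098,"tab")
plan(.4975,-.1338,.063,-.139)
E
```

```text
time_s: 45.78
ee_pos: [0.4977, -0.1334, 0.142]
tool_rot: [-3.141, -0.001, -0.136]
force: [-0.1, -0.0, 1.3]
width: 0.0849
tab 869 [ 497.  -133.9   13.    25.1] long yaw -8.2 zmed 0.0906 mean [ 0.498  -0.1339  0.0901]
at [ 0.4975 -0.1335  0.1421] yaw -0.1368 rpy [-3.141e+00 -1.000e-03 -1.370e-01] -> tool d mm [ 0.   0.3 79.1] |d| 79.1 turn after 0.0022 t 45.8333 F [0.9 0.9 0.3] w 0.085
```

```bash
python3 -m inch '[{"fingers":0,"translation":[0,0.0004,0.03],"turn":0.002},{"fingers":0,"translation":[0,0,0.03],"turn":0},{"fingers":0,"translation":[0,0,0.018],"turn":0},{"fingers":60,"translation":[0,0,0],"turn":0},{"fingers":255,"translation":[0,0,0],"turn":0},{"fingers":255,"translation":[0,0,0],"turn":0},{"fingers":255,"translation":[0,0,0],"turn":0},{"fingers":255,"translation":[0,0,0],"turn":0},{"fingers":255,"translation":[0,0,0],"turn":0},{"fingers":255,"translation":[0,0,0],"turn":0},{"fingers":255,"translation":[0,0,0],"turn":0},{"fingers":255,"translation":[0,0,0],"turn":0}]'; python3 -m inch '[{"fingers":255,"translation":[0.004,0,0],"turn":0},{"fingers":255,"translation":[0.004,0,0],"turn":0},{"fingers":255,"translation":[0.004,0,0],"turn":0},{"fingers":255,"translation":[0.004,0,0],"turn":0},{"fingers":255,"translation":[0.004,0,0],"turn":0},{"fingers":255,"translation":[0.003,0,0],"turn":0},{"fingers":255,"translation":[0,0,0],"turn":0},{"fingers":255,"translation":[0,0,0],"turn":0},{"fingers":255,"translation":[0,0,0],"turn":0}]'; python3 -m inch '[{"fingers":255,"translation":[0.0015,0,0],"turn":0},{"fingers":255,"translation":[0,0,0],"turn":0},{"fingers":255,"translation":[0,0,0],"turn":0},{"fingers":255,"translation":[0,0,0],"turn":0}]'
```

```text
time_s: 46.83
ee_pos: [0.4976, -0.1339, 0.0652]
tool_rot: [3.141, -0.002, -0.14]
force: [-1.3, 0.1, 5.3]
width: 0.0112
time_s: 47.58
ee_pos: [0.5194, -0.137, 0.0652]
tool_rot: [3.141, 0.0, -0.14]
force: [-4.4, 1.5, 9.1]
width: 0.0112
time_s: 47.92
ee_pos: [0.5203, -0.1371, 0.0652]
tool_rot: [3.141, 0.001, -0.14]
force: [-5.7, 1.5, 9.9]
width: 0.0112
```

```bash
for i in 1; do :; done; python3 -m inch '[{"fingers":255,"translation":[0.0015,0,0],"turn":0},{"fingers":255,"translation":[0,0,0],"turn":0},{"fingers":255,"translation":[0,0,0],"turn":0},{"fingers":255,"translation":[0,0,0],"turn":0}]'; python3 -m inch '[{"fingers":255,"translation":[0.0015,0,0],"turn":0},{"fingers":255,"translation":[0,0,0],"turn":0},{"fingers":255,"translation":[0,0,0],"turn":0},{"fingers":255,"translation":[0,0,0],"turn":0}]'; python3 -m inch '[{"fingers":255,"translation":[0.0015,0,0],"turn":0},{"fingers":255,"translation":[0,0,0],"turn":0},{"fingers":255,"translation":[0,0,0],"turn":0},{"fingers":255,"translation":[0,0,0],"turn":0}]'
```

```text
time_s: 48.25
ee_pos: [0.5207, -0.1372, 0.0652]
tool_rot: [3.14, 0.004, -0.141]
force: [-6.8, 1.0, 12.6]
width: 0.0107
time_s: 48.58
ee_pos: [0.5208, -0.1371, 0.0652]
tool_rot: [3.14, 0.007, -0.141]
force: [-11.3, 2.3, 16.8]
width: 0.0112
time_s: 48.92
ee_pos: [0.5208, -0.1372, 0.0652]
tool_rot: [3.14, 0.01, -0.141]
force: [-14.8, 4.0, 20.8]
width: 0.011
```

```bash
python3 -m inch '[{"fingers":255,"translation":[-0.002,0,0],"turn":0},{"fingers":255,"translation":[0,0,0],"turn":0},{"fingers":0,"translation":[0,0,0],"turn":0},{"fingers":0,"translation":[0,0,0],"turn":0},{"fingers":0,"translation":[0,0,0],"turn":0},{"fingers":0,"translation":[0,0,0],"turn":0},{"fingers":0,"translation":[0,0,-0.025],"turn":0},{"fingers":0,"translation":[0,0,-0.03],"turn":0},{"fingers":0,"translation":[0,0,-0.03],"turn":0},{"fingers":0,"translation":[-0.02,0,-0.03],"turn":0},{"fingers":0,"translation":[0,0,0],"turn":0},{"fingers":0,"translation":[0,0,0],"turn":0},{"fingers":0,"translation":[0,0,0],"turn":0}]'
python3 - <<'E'
from h import *
s,c,p,d,X=wrist("w17")
S=sel(X,.47,.56,-.18,-.1); box(S,0,0,999999,1,.083,.098,"tab")
S=sel(X,.45,.58,-.32,-.26);box(S,0,0,99999,1,.055,.065,"A in rack");
S=sel(X,.45,.58,-.44,-.38);
P=X.reshape(-1,3);e=np.array([np.cos(-.139),np.sin(-.139)]);D=P[:,:2]-np.array([.530,-.1384]);u=D@e;v=D@np.array([-e[1],e[0]])
m=(abs(v)<.014)&(P[:,2]>.05)&(P[:,2]<.057);
a=np.sort(u[m]);g=np.diff(a);i=g.argmax();print("gap mm",g[i]*1000,a[i],a[i+1])
p,d=get_image("top");cv2.imwrite("pics/t3.png",p);p,d=get_image("scene");cv2.imwrite("pics/s3.png",p)
E
```

```text
time_s: 50.0
ee_pos: [0.5034, -0.1348, 0.1785]
tool_rot: [3.141, 0.0, -0.14]
force: [0.2, 0.4, -0.5]
width: 0.0854
tab 672 [ 519.9 -136.9   13.    25.2] long yaw -9.7 zmed 0.0907 mean [ 0.5207 -0.137   0.0902]
A in rack 1729 [ 503.  -292.    64.    14.8] long yaw 9.4 zmed 0.0599 mean [ 0.5044 -0.291   0.0596]
gap mm 26.354761212259525 0.015212170084633948 0.041566931296893476
```

View pics/w17.png

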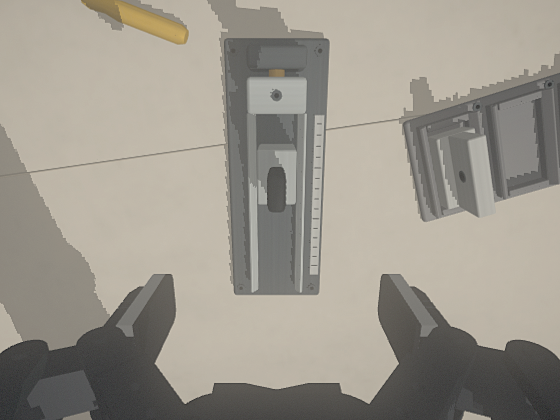

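View pics/s3.png

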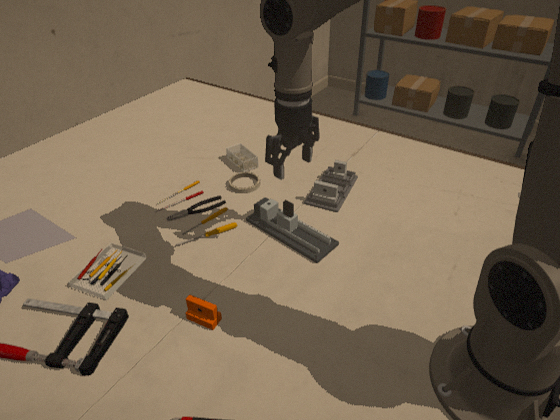

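Jaw gap reads 26.35 mm against the 26 mm end of travel, and tab displacement gives 58.1 mm. The gauge is empty, both tees are racked, and no other aluminium tee is in view. I'm handing in.

```bash
python3 -c "
from rig import *
print(close_job())"
```

```text
the job is handed in; nothing more can be done
None
```

The job is done and handed in at about 50 s of the 210 s allowed. I found only two aluminium tees on the bench, the 64 mm and the 34 mm, and left the orange look-alike alone.

**64 mm tee:** I stood it in the groove and closed the jaw to 22.5 mm. That gives about 2.5 mm of stop travel from the jaw position, and about 2.4 mm from the camera view of the stop face. I then moved it to the rack slot nearest the gauge.

**34 mm tee:** It had been knocked about 4 cm aside, so I located it again before picking it up. The stop gave about 2.4 mm by both measures, and a final 0.2 mm nudge brought it to about 2.6 mm by jaw position. I then moved it to the far end slot.

**Last checks:**
- **Rack:** Both web tops read 60 mm above the bench, which is the height for fully down and upright.
- **Jaw:** The empty jaw was pushed against its end until the wrist force rose to about 15 N with no further movement. It had travelled 58.1 mm by tab position.
- **Gripper:** It was open and clear of everything.

**Disagreements:**
- **Jaw gap:** The camera reads 26.35 mm against the nominal 26 mm, which I take as measurement error.
- **Top camera:** It read 4 to 5 mm off in y compared with the wrist and scene cameras, so I used the wrist camera, corrected to the finger centre line.

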